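Gauge the kitchen pieces and pack them in the tray

ROBOT

A 7-joint arm with a two-finger parallel gripper is mounted at the origin on the work surface. World frame = base frame: x ahead of the robot, y to its left, z up, the work surface at z = 0. Lengths are in m, angles in rad, forces in N, time in s.
With the tool pointing down it reaches from about 0.4 to 0.875 m from the base axis. Payload 19.3 kg.
Tool frame: the origin (TCP) lies between the finger pads; the fingertips stand ahead of it and the grasp point (between the pads) lies 8 mm behind it (bot.tip_extent is the x of the fingertips in the tool frame, in m); x points along the fingers, y is the direction in which the jaws open and shut, and the axes are right-handed (so a half turn about x gives the same grasp; the last joint's range is limited). The gripper opens to 85 mm and grips with 20 to 120 N. Pads are 22 mm wide; open, the fingers measure 114 mm over their backs; the gripper's body (76 mm by 85 mm) begins 54 mm behind the grasp point. The pads swing forward as they close: fully open they stand 13 mm farther back than shut.
Start: joints at [1.212, 0.521, -0.036, 1.599, 0.021, 1.021, -0.113], TCP at [0.178, -0.599, 0.242] pointing down, gripper open.
Joint ranges: [-2.91, 2.91], [-0.3, 2.13], [-1.5, 1.42], [0.17, 2.43], [-1.26, 4.41], [0.16, 1.93], [-2.52, 2.52]. Speed limits (rad/s): [1.89, 1.89, 2.39, 2.39, 3.01, 3.01, 3.01].

INTERFACE

Orientations are given as [roll, pitch, yaw] about the fixed x, y, z axes, in that order (R = Rz(yaw) Ry(pitch) Rx(roll)).
In Python, from workcell import observe, grab_frame, camera_info, bot, nets gives the robot as it stands.
- The arm moves only by the tool jog_arm, never from a script. Its argument "commands" is a list of rows, each a list of 6 numbers: the shift along the tool's x, y, z in mm, then the turn, a rotation vector about the tool's x, y, z in rad. A call has 1 to 20 rows; each row shifts and turns the pose as measured when the row begins, along the tool's axes as they then stand; what a row does not reach is not made up. A row lasts 1/10 s, in which the tool goes at most 50 mm and 8.59 degrees, less where a joint would pass 70% of its speed; a pose out of reach is approached as far as the arm can. A call is refused whole if a number of a shift passes 50 or a number of a turn 0.15, either way. A call with a gripper value outside its range is refused whole. "gripper" is the closure in counts, from 0 (fully open) to 255 (shut), set as the call begins (left out, the last holds). The fingers move at their own pace and stop on an object; "newtons" is the grip in N (left out, the last holds). Time passes only in rows, so rows that do not move let the fingers close. It gives the time, the measured TCP pose, the force and the opening at its end, in the units of the state.
- observe(): the state, without advancing time (a new reading comes with each control period).
- grab_frame(name): name is "side" or "top"; returns the picture (400x640x3 uint8, red, green, blue); there is no depth.
- camera_info(name): a dict with "fov_y" (degrees; the focal length in pixels is half the picture's height over the tangent of half this angle, whatever the lens; pixels are square), "cx", "cy" (the principal point, pixels), "R" (3x3) and "t" (3): a world point X has camera coordinates R X + t. Camera axes: x right, y down, z forward; pixel columns grow to the right and rows downward; lengths in m; the calibration is good to about 2 mm. A picture is of the moment at which its call begins. camera_info takes no time and is no camera call.
- bot.job_done(): hands the job in, once; it reports no verdict.
Trained networks look in the newest picture that a camera, given by its name, has taken for a name from the list of things; names that differ only in an ending like _2 or _b are one class to them, and where a whole thing is asked for, a point or a joint stands for the part that bears it (a point fixed in the world has none). Each returns a list of dicts, best first, with "p" (0 to 1); they miss things now and then, are a little off and sometimes report something else, mostly with a low value. They report only what shows in the picture. A call takes as long as a camera call.
- nets.find_in(camera, name): "rect" ([left, top, right, bottom] in pixels, round what is visible of it).
- nets.silhouettes(camera, name): "mask" (400x640 bool, what is visible of it) and "rect" ([left, top, right, bottom] in pixels, round what is visible of it).
- nets.pinpoint(camera, name): "location" ([column, row] in pixels: a listed point, or the origin of a listed thing).
The state is a dict: "clock": time; "qpos": joint angles; "qd": joint speeds; "joint_efforts": joint torques, N m; "position": TCP position; "tool_rot": TCP orientation; "force": force on the tool from outside, world axes, zero at the start; "moment": the same for the moment, N m; "grip_width": finger opening in m.
Only numpy, scipy, OpenCV 4.12 (cv2) and the standard library are available. Lean on these libraries where they do the work, as an engineer would, in place of code of your own. Each camera call takes 0.05 s, during which the arm holds its last target.

TASK

Two or three of these pieces stand on the granite ledge: wooden mould, oblong tin, grinding stone, round canister. Check them on the bench gauge one at a time, the longest first and so on down (mould, tin, stone, canister): stand the piece upright on the bed with its length across it, slide the jaw gently shut on its width until the sprung anvil visibly gives by some 4 to 10 mm, keep it pressed for about a second, then open the jaw and stand the piece upright on the floor of the steel tray. Leave the jaw fully open and do not shift or knock over any other kitchenware.

Things in the scene. Friction and masses are not known exactly. Their poses are not given: they have to be found in the camera images.
- gauge: Fixed bench gauge (a big caliper): aluminium bed 300 x 120 mm, top 6 mm over the ledge. Origin: centre of its underside. x runs along the bed from the sliding jaw (-x end, nearer the robot) to the sprung anvil (+x end), y across. Free bed between jaw and anvil up to 130 mm, middle at x = 15 mm. Behind the anvil, from x = 110 to 146 mm, a fixed grey housing, top 26 mm over the ledge.
- jaw: Sliding steel jaw, 60 mm wide, top 22 mm above the bed, with a black tab. Origin: middle of the lower edge of its face, on the bed's top; axes as the gauge's. In the gauge's frame its x is -50 mm fully open and grows as it slides shut along +x, by up to 115 mm (free bed = 80 mm minus its x). Stays where left (friction 1.5 N). May start partly shut.
- jaw_grip (a point): Black upright tab on the jaw, by which it is slid: 20 mm thick along the gauge's x, 30 mm wide, top 94 mm above the ledge. This point is on the tab's axis, 76 mm above the ledge, 45 mm behind the jaw's face. Pinch it from above with fingers closing along the gauge's x, or push it.
- anvil: Sprung anvil facing the jaw, 60 mm wide, top 22 mm above the bed. Origin: as the jaw's, on its face. In the gauge's frame x = 80 mm at rest; pressed, it gives along +x against 800 N/m (4 mm is 3 N; stop at 20 mm) and a brass pin comes out behind the housing: so contact force shows. A piece is gauged when jaw and anvil both press it with over 2 N for 0.4 s; never over 25 N.
- tray: Fixed open steel tray 280 (its x) x 170 (its y) x 25 mm high, walls and floor 5 mm thick. Origin: centre of its underside.
- mould: Wooden sweet mould, an oblong block with three round carvings on top: 42 mm wide (its x), 130 mm long (its y), 50 mm high, 0.14 to 0.28 kg. Origin: centre of its underside, z up. Absent in some starts.
- tin: Closed oblong steel tin: 54 mm wide (its x), 105 mm long (its y), 56 mm high, 0.14 to 0.28 kg. Origin: centre of its underside, z up. Absent in some starts.
- stone: Grey stone grinding block: 48 mm wide (its x), 80 mm long (its y), 50 mm high, 0.3 to 0.65 kg. Origin: centre of its underside, z up. Absent in some starts.
- canister: Closed round steel canister, standing: 58 mm diameter, 64 mm high, 0.14 to 0.28 kg; its width is its diameter and it counts as the shortest piece. Origin: centre of its underside, z up. Absent in some starts.
- katori: Small steel bowl, 90 mm across, 40 mm high; bystander. Origin: centre of its underside.
- saltjar: Glass jar with white cap, 64 mm diameter, 90 mm high; bystander. Origin: centre of its underside.
- tumbler: Steel tumbler, 72 mm across, 90 mm high; bystander. Origin: centre of its underside.

How it is judged:
By the outcome, as a careful person would: the job done as asked, in the order asked, and still so for the second after the job is handed in, with the robot touching nothing.
Of mould, tin, stone, canister only 2 to 3 are there at a start; the rules pass over those that are not, and their reading is None.
At some moment in a run one of mould, tin, stone, canister may be knocked a few centimetres aside while the robot is not near it.
It also fails if it takes over 210 s, if anything falls off the work surface, if the arm or the gripper's body presses on something with over 40 N, if the wrist force passes 120 N, or if a joint passes its speed limit or range.

## Working session

There is one attempt and no reset: what is moved stays moved. The work goes in short steps, Python scripts to look and compute and a tool call to move; the robot and the scene stay as the last step left them, time stands still between calls to the robot, and variables do not carry over. Pictures are saved under pics/ and viewed, and the job is handed in when it is done.

Besides the shell and the picture viewer there is one more tool, called after "Emit:" in YAML: its name, and indented under it one key for each argument. jog_arm: Moves the arm, as the interface text tells. Its arguments: {"type":"object","properties":{"commands":{"type":"array","items":{"type":"array","items":{"type":"number"}}},"gripper":{"type":"number"},"newtons":{"type":"number"}},"required":["commands"]}

```bash
ls; mkdir -p pics; python3 - <<'E'
from workcell import observe, grab_frame, camera_info, bot, nets
import cv2
s=observe();print(s)
print(bot.tip_extent,[a for a in dir(bot) if a[0]!='_'])
for n in("side","top"):
    f=grab_frame(n);cv2.imwrite(f"pics/{n}0.png",f[:,:,::-1]);print(n,camera_info(n))
E
```

```text
pics
{'clock': 0.0, 'qpos': array([ 1.21179169,  0.52202369, -0.03632215,  1.59999123,  0.02120765,
        1.02109986, -0.11275678]), 'qd': array([-3.10410738e-04, -1.14977229e-03, -1.72586141e-03, -1.31236953e-05,
       -8.55791752e-04, -8.27908020e-04,  1.88391765e-04]), 'joint_efforts': array([ 1.35380156e-03, -9.27112055e+01,  1.98137775e+00, -3.69938028e+01,
        1.81963854e-02,  8.02477385e-03, -3.52546033e-05]), 'position': array([ 0.17787396, -0.59882087,  0.24172576]), 'tool_rot': array([-1.49154195,  1.56965942,  1.93888772]), 'force': array([-0.05683525,  0.48568608,  0.64397421]), 'moment': array([0.02219593, 0.02287683, 0.02589233]), 'grip_width': 0.0854957915668058}
0.011 ['IKError', 'job_done', 'tip_extent']
side {'fov_y': 51.16360367474353, 'cx': 317.3760817930501, 'cy': 210.07451972888828, 'R': array([[ 0.9771923 , -0.21189016, -0.01406269],
       [-0.13432411, -0.56546676, -0.81375941],
       [ 0.16447563,  0.79708839, -0.58103172]]), 't': array([-0.52071667,  0.12373599,  0.99823423])}
top {'fov_y': 43.871509958220415, 'cx': 320.9910873578329, 'cy': 201.46405068132051, 'R': array([[-0.02738302, -0.99951316,  0.01495362],
       [-0.99548344,  0.02590621, -0.09133233],
       [ 0.09090047, -0.01738703, -0.99570819]]), 't': array([-0.01728951,  0.54173742,  1.28845798])}
```

View pics/side0.png

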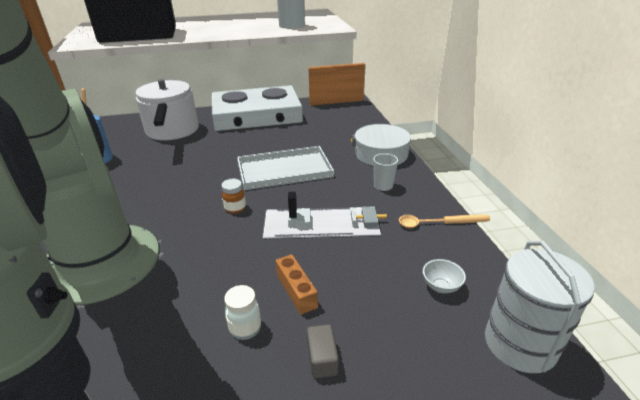

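View pics/top0.png

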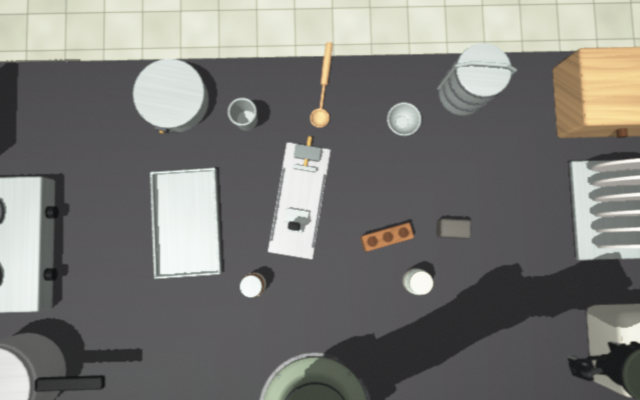

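```bash
cat > h.py <<'E'
from workcell import observe, grab_frame, camera_info, bot, nets
import numpy as np, cv2
from scipy.spatial.transform import Rotation as Ro
from scipy.optimize import least_squares
C={n:camera_info(n) for n in("side","top")}
def K(n):
    f=200/np.tan(np.radians(C[n]["fov_y"]/2));return np.array([[f,0,C[n]["cx"]],[0,f,C[n]["cy"]],[0,0,1]])
def proj(n,X):
    X=np.atleast_2d(X);c=X@C[n]["R"].T+C[n]["t"];p=c@K(n).T;return p[:,:2]/p[:,2:]
def bp(n,uv,z):
    R,t=C[n]["R"],C[n]["t"];d=R.T@np.linalg.inv(K(n))@np.array([*uv,1.]);o=-R.T@t
    return o+d*(z-o[2])/d[2]
def tri(uvs):
    def r(X): return np.concatenate([proj(n,X)[0]-uv for n,uv in uvs.items()])
    s=least_squares(r,[.5,0,.05]);return s.x,np.abs(s.fun).max()
def rots(s): return Ro.from_euler('xyz',s["tool_rot"])
def plan(p,yaw_y=None,s=None):
    """world TCP target p (m), yaw of tool y axis in world (mod pi). prints tool-frame shift mm and turn"""
    s=s or observe();R=rots(s);sh=R.inv().apply(np.array(p)-s["position"])*1000
    ty=R.apply([0,1,0]);y=np.arctan2(ty[1],ty[0])
    print("t",round(s["clock"],2),"pos",s["position"].round(4),"yaw_y",round(y,3),"xaxis",R.apply([1,0,0]).round(3),"F",s["force"].round(1),"w",round(s["grip_width"],4))
    print(" shift(tool) mm",sh.round(1))
    if yaw_y is not None:
        out=[]
        for k in(-1,0,1):
            yy=yaw_y+k*np.pi
            b=Ro.from_matrix(np.array([[0,np.cos(yy),0],[0,np.sin(yy),0],[-1,0,0]]) @ np.eye(3)).as_matrix() if 0 else None
            x=np.array([0,0,-1.]);yv=np.array([np.cos(yy),np.sin(yy),0]);M=np.stack([x,yv,np.cross(x,yv)],1)
            w=(R.inv()*Ro.from_matrix(M)).as_rotvec();out.append(w)
        out.sort(key=lambda w:np.linalg.norm(w))
        print(" turn",out[0].round(3),"alt",out[1].round(3),"q",s["qpos"].round(2))
        n=1
def snap(n,name,crop=None,k=1):
    f=grab_frame(n)
    if crop: a,b,c,d=crop;f=f[b:d,a:c]
    cv2.imwrite(f"pics/{name}.png",cv2.resize(f[:,:,::-1],None,fx=k,fy=k,interpolation=cv2.INTER_CUBIC));return f
E
python3 - <<'E'
from h import *
hz=dict(gauge=0,jaw=.006,jaw_grip=.076,anvil=.006,tray=0,mould=0,tin=0,stone=0,canister=0,katori=0,saltjar=0,tumbler=0)
for nm,z in hz.items():
    for c in("top","side"):
        r=nets.pinpoint(c,nm)
        print(nm,c,[(round(q["p"],2),np.round(q["location"]).astype(int).tolist(),bp(c,q["location"],z).round(3)[:2].tolist()) for q in r[:2]])
print(observe()["clock"])
E
```

```text
gauge top [(0.94, [301, 199], [0.551, 0.021])]
gauge side [(0.93, [319, 224], [0.543, 0.022])]
jaw top [(0.91, [294, 212], [0.517, 0.041])]
jaw side [(0.87, [310, 224], [0.518, 0.022]), (0.75, [295, 291], [0.439, -0.204])]
jaw_grip top [(0.69, [289, 226], [0.475, 0.051])]
jaw_grip side [(0.91, [291, 197], [0.476, 0.055]), (0.18, [311, 219], [0.508, -0.049])]
anvil top [(0.7, [307, 172], [0.623, 0.003]), (0.5, [384, 236], [0.445, -0.198])]
anvil side [(0.42, [350, 220], [0.626, 0.017])]
tray top []
tray side [(0.85, [288, 165], [0.513, 0.358])]
mould top [(0.69, [383, 237], [0.444, -0.196])]
mould side [(0.71, [294, 290], [0.437, -0.193])]
tin top []
tin side []
stone top [(0.81, [450, 231], [0.454, -0.376]), (0.51, [399, 122], [0.755, -0.253])]
stone side []
canister top []
canister side [(0.28, [292, 201], [0.491, 0.15])]
katori top [(0.2, [290, 226], [0.48, 0.052])]
katori side [(0.78, [441, 285], [0.758, -0.252])]
saltjar top [(0.63, [414, 282], [0.321, -0.274]), (0.63, [448, 228], [0.462, -0.371])]
saltjar side [(0.93, [243, 328], [0.322, -0.273])]
tumbler top [(0.75, [246, 118], [0.779, 0.167])]
tumbler side [(0.76, [383, 180], [0.78, 0.194]), (0.2, [286, 167], [0.503, 0.349])]
1.3
```

```bash
python3 - <<'E'
from h import *
f=snap("top","t1",(250,125,490,300),3.3)
snap("side","s1",(200,140,480,400),2.3)
for nm,z in dict(gauge=.006,mould=.05,stone=.05,tray=.025).items():
    for c in("top",):
        r=nets.silhouettes(c,nm)
        for q in r[:1]:
            m=q["mask"].astype(np.uint8);rr=cv2.findContours(m,0,1)[0];k=max(rr,key=cv2.contourArea)
            P=np.array([bp(c,p,z)[:2] for p in k[:,0].astype(float)])
            b=cv2.minAreaRect((P*1000).astype(np.float32));print(nm,c,round(q["p"],2),b, [bp(c,p,z)[:2].round(3).tolist() for p in cv2.boxPoints(cv2.minAreaRect(k))])
E
```

```text
mould top 0.87 ((441.6188659667969, -198.2529754638672), (44.053951263427734, 133.81549072265625), 16.167160034179688) [[0.444, -0.128], [0.481, -0.257], [0.439, -0.268], [0.402, -0.14]]
stone top 0.94 ((460.3183288574219, -371.087890625), (88.78406524658203, 48.92912673950195), 85.44970703125) [[0.44, -0.324], [0.488, -0.329], [0.481, -0.418], [0.432, -0.412]]
tray top 0.73 ((495.6178894042969, 325.14373779296875), (282.857177734375, 180.24301147460938), 1.710227608680725) [[0.638, 0.42], [0.638, 0.237], [0.352, 0.232], [0.353, 0.411]]
```

View pics/t1.png

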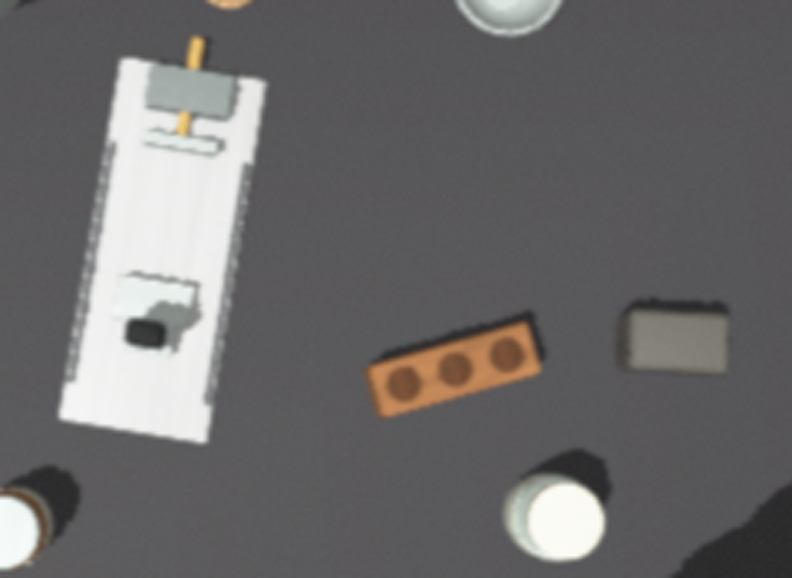

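View pics/s1.png

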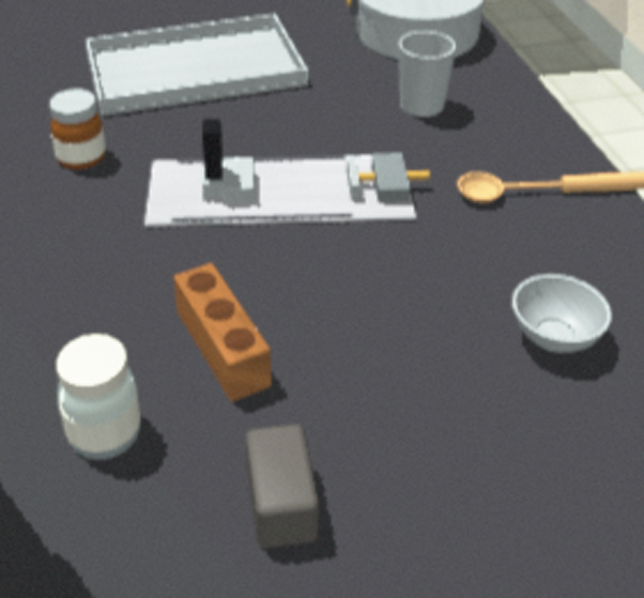

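```bash
python3 - <<'E'
from h import *
f=grab_frame("top")
cs=np.array([[287,142.3],[330.9,149.2],[312.7,259.2],[267.6,251.7]],np.float32)
g=cv2.cvtColor(f,cv2.COLOR_RGB2GRAY)
cs=cv2.cornerSubPix(g,cs.reshape(-1,1,2).copy(),(4,4),(-1,-1),(3,50,.01)).reshape(-1,2)
print(cs)
P=np.array([bp("top",c,.006)[:2] for c in cs]);print(P.round(4))
loc=np.array([[.15,.06],[.15,-.06],[-.15,-.06],[-.15,.06]])
# TL = far,+y
def r(v):
    c,s=np.cos(v[2]),np.sin(v[2]);return (loc@np.array([[c,s],[-s,c]])+v[:2]-P).ravel()
o=least_squares(r,[.55,.02,0]);print("gauge",o.x.round(4),"res",o.fun.round(4))
x,y,a=o.x
T=bp("top",(294.2,225.9),.094);d=T[:2]-[x,y]
print("tab",T, "in gauge",d@[np.cos(a),np.sin(a)],d@[-np.sin(a),np.cos(a)])
def fit(name,z,w,l,guess):
    out=[]
    from itertools import product
    obs={c:nets.silhouettes(c,name) for c in("top","side")}
    obs={c:v[0]["mask"] for c,v in obs.items() if v}
    print(name,list(obs))
    pts=np.array([[i*w/2,j*l/2,k*z] for i in(-1,1) for j in(-1,1) for k in(0,1)])
    hz={c:cv2.convexHull(np.argwhere(m)[:,::-1].astype(np.float32)).reshape(-1,2) for c,m in obs.items()}
    def iou(v):
        R=Ro.from_euler('z',v[2]).as_matrix();W=pts@R.T+[v[0],v[1],0];e=0
        for c,m in obs.items():
            h=cv2.convexHull(proj(c,W).astype(np.float32));im=np.zeros((400,640),np.uint8)
            cv2.fillConvexPoly(im,np.round(h*16).astype(np.int32),1,shift=4);im=im>0
            e+=1-(im&m).sum()/(im|m).sum()
        return e
    from scipy.optimize import minimize
    o=minimize(iou,guess,method="Nelder-Mead",options=dict(initial_simplex=[guess,np.add(guess,[.01,0,0]),np.add(guess,[0,.01,0]),np.add(guess,[0,0,.15])]))
    print(name,o.x.round(4),o.fun)
fit("mould",.05,.042,.13,[.4416,-.198,.28])
fit("stone",.05,.048,.08,[.460,-.371,-.08])
fit("tray",.025,.28,.17,[.4956,.325,.0])
plan([.44,-.198,.2])
E
```

```text
[[286.31088 142.20049]
 [329.87592 149.32906]
 [311.81708 258.90802]
 [267.30377 251.29048]]
[[ 0.7065  0.0575]
 [ 0.684  -0.06  ]
 [ 0.3904 -0.0035]
 [ 0.4138  0.114 ]]
gauge [ 0.5487  0.027  -0.1908] res [ 0.0009 -0.      0.0006 -0.0003 -0.0004  0.0001 -0.001   0.0003]
tab [0.47539394 0.03787159 0.094     ] in gauge -0.07399814043259378 -0.0031926651524239124
mould ['top', 'side']
mould [ 0.4433 -0.1985  0.2481] 0.19466615399562992
stone ['top', 'side']
stone [ 0.4599 -0.3764 -0.065 ] 0.2590020976096925
tray ['top', 'side']
tray [0.4954 0.3291 0.0514] 0.06132828947368418
t 1.95 pos [ 0.178  -0.5991  0.2423] yaw_y -1.282 xaxis [ 0.  0. -1.] F [ 0.7 -0.6  0.7] w 0.0855
 shift(tool) mm [  42.3 -309.9 -365.4]
```

Emit:
jog_arm:
  commands:
    - [0,20,-5,-0.136,0,0]
    - [0,20,-5,-0.136,0,0]
    - [0,20,0,-0.136,0,0]
    - [0,20,0,-0.136,0,0]
    - [0,20,0,-0.136,0,0]
    - [0,20,0,-0.136,0,0]
    - [0,20,0,-0.136,0,0]
    - [0,20,0,-0.136,0,0]
    - [0,0,-35,0,0,0]
    - [0,0,-35,0,0,0]
    - [0,0,-35,0,0,0]
    - [0,0,-35,0,0,0]
    - [0,0,-35,0,0,0]
    - [0,0,-35,0,0,0]
    - [0,0,-35,0,0,0]
    - [0,0,-35,0,0,0]
  gripper: 0
  newtons: 30

```text
clock: 3.55
position: [0.3391, -0.4244, 0.2384]
tool_rot: [-2.385, 1.569, 2.172]
force: [0.7, -0.2, 1.1]
grip_width: 0.0855
```

```bash
python3 - <<'E'
from h import *
plan([.4755,.039,.242],-.1908)
E
```

```text
t 3.55 pos [ 0.3391 -0.4244  0.2384] yaw_y -0.155 xaxis [-0.001  0.001 -1.   ] F [ 0.7 -0.2  1.1] w 0.0855
 shift(tool) mm [  -3.1   63.1 -478.9]
 turn [ 0.036 -0.001  0.001] alt [-3.106e+00 -2.000e-03 -2.000e-03] q [ 1.06  0.42 -0.36  1.81  0.18  0.95  0.47]
```

Emit:
jog_arm:
  commands:
    - [0,6,-35,0.036,0,0]
    - [0,6,-36,0,0,0]
    - [0,6,-36,0,0,0]
    - [0,6,-36,0,0,0]
    - [0,6,-36,0,0,0]
    - [0,6,-36,0,0,0]
    - [0,6,-36,0,0,0]
    - [0,6,-36,0,0,0]
    - [0,6,-36,0,0,0]
    - [0,6,-36,0,0,0]
    - [0,0,-36,0,0,0]
    - [0,0,-36,0,0,0]
    - [0,0,-20,0,0,0]
    - [0,0,0,0,0,0]

```text
clock: 4.95
position: [0.4878, 0.029, 0.2409]
tool_rot: [1.593, 1.566, -0.169]
force: [-0.6, 0.4, 0.4]
grip_width: 0.0855
```

```bash
python3 - <<'E'
from h import *
plan([.4755,.039,.242],-.1908)
E
```

```text
t 4.95 pos [0.4878 0.029  0.2409] yaw_y -0.191 xaxis [ 0.005 -0.001 -1.   ] F [-0.6  0.4  0.4] w 0.0855
 shift(tool) mm [ -1.2 -14.   -7.4]
 turn [ 0.    -0.    -0.005] alt [-3.142  0.007 -0.   ] q [ 0.26  0.35 -0.55  1.93  0.23  0.92 -0.6 ]
```

Emit:
jog_arm:
  commands:
    - [0,-14,-7,0,0,-0.005]
    - [40,0,0,0,0,0]
    - [40,0,0,0,0,0]
    - [25,0,0,0,0,0]
    - [0,0,0,0,0,0]

```text
clock: 5.45
position: [0.473, 0.0377, 0.1343]
tool_rot: [1.644, 1.569, -0.12]
force: [0.5, 0.1, 0.9]
grip_width: 0.0852
```

```bash
python3 - <<'E'
from h import *
plan([.4755,.039,.068],-.1908)
snap("side","s2",(200,100,480,300),2.6)
snap("top","t2",(220,125,380,300),3)
E
```

```text
t 5.45 pos [0.473  0.0377 0.1343] yaw_y -0.193 xaxis [ 0.002 -0.    -1.   ] F [0.5 0.1 0.9] w 0.0852
 shift(tool) mm [66.3  2.1 -1.8]
 turn [-0.002 -0.    -0.002] alt [ 3.139e+00 -3.000e-03  0.000e+00] q [ 0.17  0.49 -0.49  2.07  0.36  0.67 -0.75]
```

View pics/s2.png

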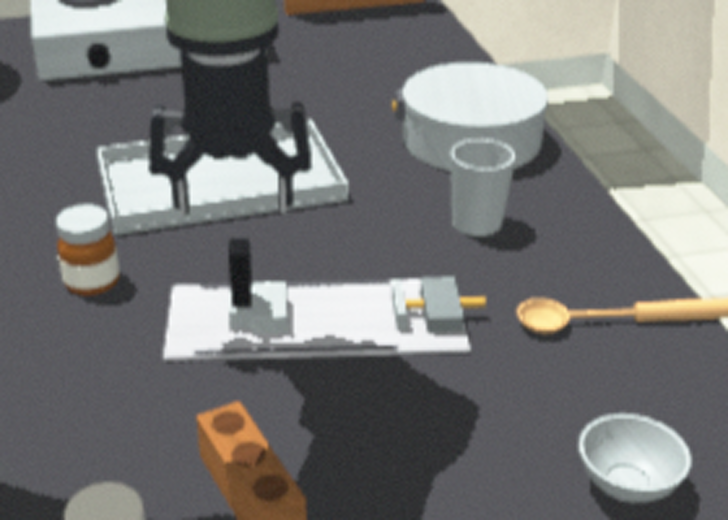

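View pics/t2.png

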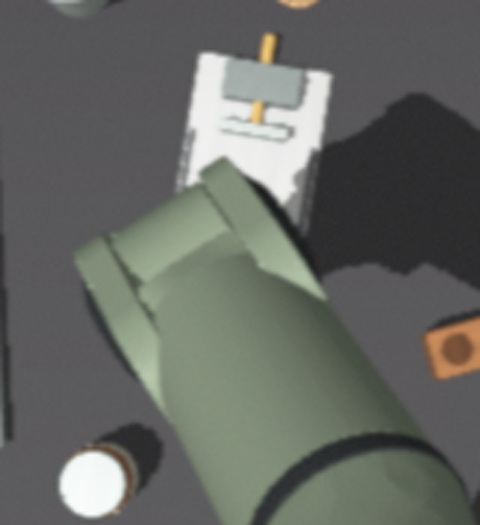

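Emit:
jog_arm:
  commands:
    - [25,2,-2,0,0,0]
    - [25,0,0,0,0,0]
    - [18,0,0,0,0,0]
    - [0,0,0,0,0,0]

```text
clock: 5.95
position: [0.4817, 0.0387, 0.0743]
tool_rot: [1.768, 1.554, -0.0]
force: [0.2, -1.2, 0.4]
grip_width: 0.0855
```

Emit:
jog_arm:
  commands:
    - [0,0,0,0,0,0]
    - [0,0,0,0,0,0]
    - [0,0,0,0,0,0]
    - [0,0,0,0,0,0]
    - [0,0,0,0,0,0]
    - [0,0,0,0,0,0]
  gripper: 255
  newtons: 20

```text
clock: 6.55
position: [0.484, 0.0385, 0.0798]
tool_rot: [1.778, 1.548, 0.008]
force: [1.9, 1.0, -11.0]
grip_width: 0.0201
```

```bash
python3 - <<'E'
from h import *
plan([.4755,.039,.068],-.1908)
snap("side","s3",(200,100,480,300),2.6)
E
```

```text
t 6.55 pos [0.484  0.0385 0.0798] yaw_y -0.198 xaxis [ 0.023  0.    -1.   ] F [  1.9   1.  -11. ] w 0.0201
 shift(tool) mm [11.6 -8.7  1.2]
 turn [-0.007 -0.005 -0.022] alt [ 3.134 -0.035  0.007] q [ 0.11  0.58 -0.41  2.09  0.46  0.53 -0.83]
```

View pics/s3.png

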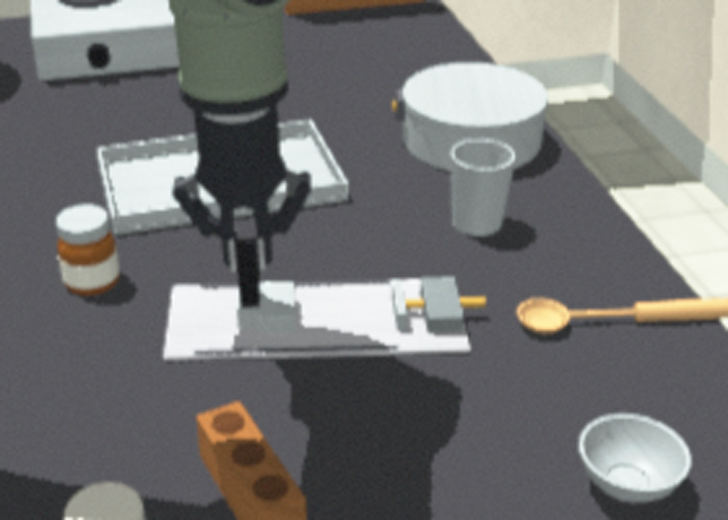

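Emit:
jog_arm:
  commands:
    - [0,-8,0,0,0,-0.01]
    - [0,-8,0,0,0,-0.01]
    - [0,-6,0,0,0,0]
    - [0,0,0,0,0,0]

```text
clock: 7.0
position: [0.4608, 0.043, 0.0797]
tool_rot: [2.866, 1.566, 1.098]
force: [-1.6, 0.6, -2.3]
grip_width: 0.0203
```

```bash
python3 - <<'E'
from h import *
plan([.4554,.045,.068],-.1908)
E
```

```text
t 7.0 pos [0.4608 0.043  0.0797] yaw_y -0.198 xaxis [ 0.002  0.004 -1.   ] F [-1.6  0.6 -2.3] w 0.0203
 shift(tool) mm [11.7 -5.7 -0.9]
 turn [-0.007 -0.004 -0.001] alt [ 3.135e+00 -2.000e-03  7.000e-03] q [ 0.11  0.57 -0.42  2.13  0.44  0.53 -0.84]
```

Emit:
jog_arm:
  commands:
    - [0,-4,0,0,0,0]
    - [0,-2,0,0,0,0]
    - [0,0,0,0,0,0]

```text
clock: 7.3
position: [0.4547, 0.0442, 0.0798]
tool_rot: [2.692, 1.566, 0.923]
force: [4.1, -2.7, -5.0]
grip_width: 0.0197
```

Emit:
jog_arm:
  commands:
    - [0,-2,0,0,0,0]
    - [0,-2,0,0,0,0]

```text
clock: 7.5
position: [0.4546, 0.0442, 0.0799]
tool_rot: [2.251, 1.56, 0.481]
force: [20.1, -7.7, -25.3]
grip_width: 0.0193
```

Emit:
jog_arm:
  commands:
    - [0,-2,0,0,0,0]
    - [0,-2,0,0,0,0]

```text
clock: 7.7
position: [0.4546, 0.0442, 0.0799]
tool_rot: [2.13, 1.554, 0.357]
force: [18.1, -6.1, -18.0]
grip_width: 0.0197
```

Emit:
jog_arm:
  commands:
    - [0,1,0,0,0,0]
    - [0,0,0,0,0,0]
    - [0,0,0,0,0,0]
    - [0,0,0,0,0,0]
    - [0,0,0,0,0,0]
  gripper: 0

```text
clock: 8.2
position: [0.4551, 0.0443, 0.0799]
tool_rot: [2.158, 1.554, 0.385]
force: [0.7, -0.4, -0.0]
grip_width: 0.0852
```

Emit:
jog_arm:
  commands:
    - [-30,0,0,0,0,0]
    - [-40,0,0,0,0,0]
    - [-40,0,0,0,0,0]
    - [0,0,0,0,0,0]

```text
clock: 8.6
position: [0.452, 0.0445, 0.1929]
tool_rot: [2.314, 1.558, 0.543]
force: [0.5, -0.9, -1.6]
grip_width: 0.0852
```

```bash
python3 - <<'E'
from h import *
plan([.4433,-.1985,.18],.2481)
snap("side","s4",(200,100,480,300),2.6)
E
```

```text
t 8.6 pos [0.452  0.0445 0.1929] yaw_y -0.2 xaxis [ 0.011  0.007 -1.   ] F [ 0.5 -0.9 -1.6] w 0.0852
 shift(tool) mm [ 11.1  39.7 239.9]
 turn [-0.448 -0.007 -0.011] alt [ 2.693 -0.016  0.009] q [ 0.23  0.36 -0.56  2.07  0.27  0.77 -0.7 ]
```

View pics/s4.png

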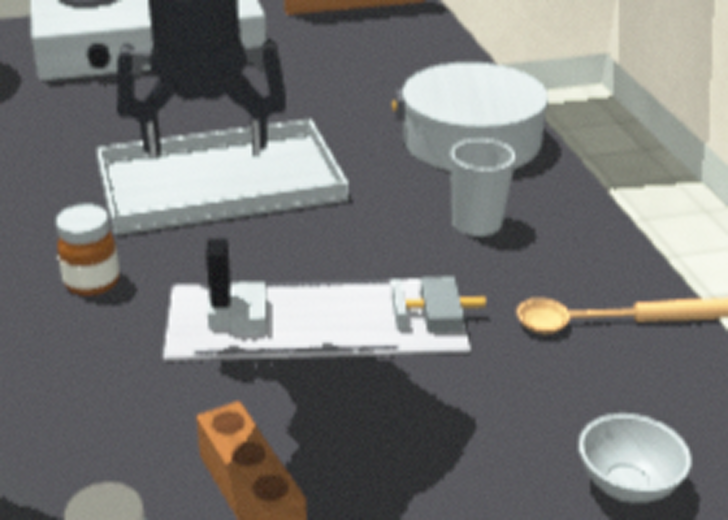

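```bash
cat >> h.py <<'E'
def rect(cam,corn,z,w,l,sub=3):
    f=grab_frame(cam);g=cv2.cvtColor(f,cv2.COLOR_RGB2GRAY)
    c0=np.array(corn,np.float32)
    cs=cv2.cornerSubPix(g,c0.reshape(-1,1,2).copy(),(sub,sub),(-1,-1),(3,50,.01)).reshape(-1,2)
    print("moved",np.abs(cs-c0).max().round(1));P=np.array([bp(cam,c,z)[:2] for c in cs])
    b=cv2.minAreaRect((P*1000).astype(np.float32))
    m=P.mean(0);e=(P[1]-P[0]+P[2]-P[3]);a=np.arctan2(e[1],e[0])
    print("centre",m.round(4),"edge01 yaw",a.round(3),"mod pi/2",round((a+np.pi/4)%(np.pi/2)-np.pi/4,3),"sides",np.linalg.norm(np.roll(P,-1,0)-P,axis=1).round(4))
E
python3 - <<'E'
from h import *
f=lambda L:[(250+a/3.3,125+b/3.3) for a,b in L]
rect("top",f([(366,368),(526,322),(542,370),(383,417)]),.05,.042,.13)
rect("top",f([(630,310),(727,314),(726,374),(627,370)]),.05,.048,.08)
E
```

```text
moved 1.0
centre [ 0.4436 -0.2004] edge01 yaw -1.323 mod pi/2 0.248 sides [0.1263 0.0399 0.1288 0.0389]
moved 1.6
centre [ 0.4597 -0.3778] edge01 yaw -1.666 mod pi/2 -0.095 sides [0.0757 0.0465 0.0738 0.0455]
```

Emit:
jog_arm:
  commands:
    - [0,0,0,-0.112,0,-0.003]
    - [0,0,0,-0.112,0,-0.003]
    - [0,0,0,-0.112,0,-0.003]
    - [0,0,0,-0.112,0,-0.003]
    - [0,-10,34,0,0,0]
    - [0,-10,34,0,0,0]
    - [0,-10,34,0,0,0]
    - [0,-10,34,0,0,0]
    - [0,-10,34,0,0,0]
    - [0,-10,34,0,0,0]
    - [0,-5,20,0,0,0]
    - [0,0,0,0,0,0]

```text
clock: 9.95
position: [0.4398, -0.1956, 0.1715]
tool_rot: [-2.248, 1.538, 2.738]
force: [0.1, 0.3, -0.7]
grip_width: 0.0856
```

```bash
python3 - <<'E'
from h import *
plan([.4435,-.199,.028],.248)
E
```

```text
t 9.95 pos [ 0.4398 -0.1956  0.1715] yaw_y 0.274 xaxis [-0.03   0.013 -0.999] F [ 0.1  0.3 -0.7] w 0.0856
 shift(tool) mm [143.2   6.3   7.3]
 turn [ 0.026 -0.02   0.026] alt [-3.115 -0.041 -0.032] q [ 0.75  0.46 -0.59  1.99  0.34  0.82  0.24]
```

Emit:
jog_arm:
  commands:
    - [0,4,4,0.026,-0.02,0.026]
    - [30,0,0,0,0,0]
    - [30,0,0,0,0,0]
    - [10,0,0,0,0,0]
    - [0,0,0,0,0,0]

```text
clock: 10.45
position: [0.4431, -0.1948, 0.0951]
tool_rot: [-2.585, 1.564, 2.376]
force: [-0.2, -0.0, 1.0]
grip_width: 0.0852
```

```bash
python3 - <<'E'
from h import *
plan([.4435,-.199,.028],.248)
snap("side","s5",(200,150,480,400),2.4)
E
```

```text
t 10.45 pos [ 0.4431 -0.1948  0.0951] yaw_y 0.249 xaxis [-0.005  0.005 -1.   ] F [-0.2 -0.   1. ] w 0.0852
 shift(tool) mm [67.1 -0.4  4.6]
 turn [ 0.001 -0.006  0.004] alt [-3.141 -0.006 -0.009] q [ 0.68  0.58 -0.51  2.06  0.46  0.62  0.11]
```

View pics/s5.png

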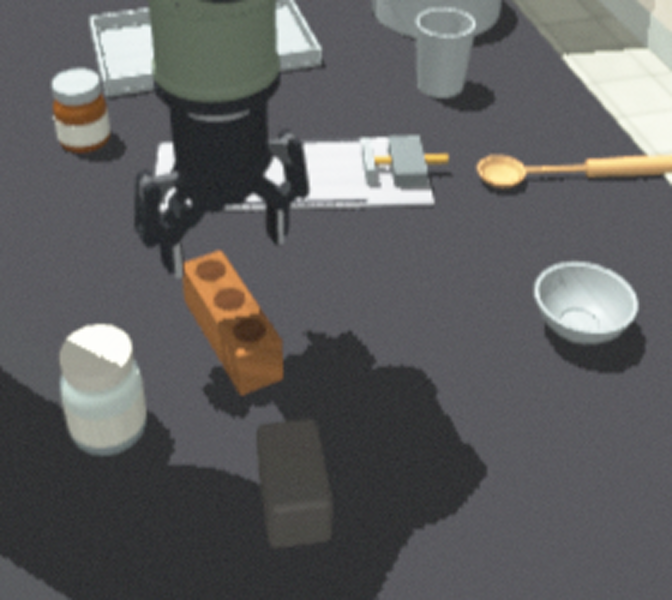

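Emit:
jog_arm:
  commands:
    - [20,0,4,0,-0.006,0.004]
    - [20,0,0,0,0,0]
    - [15,0,0,0,0,0]
    - [10,0,0,0,0,0]
    - [0,0,0,0,0,0]

```text
clock: 11.0
position: [0.4477, -0.1988, 0.0335]
tool_rot: [0.913, 1.563, -0.408]
force: [1.7, -0.0, 0.1]
grip_width: 0.0853
```

```bash
python3 - <<'E'
from h import *
plan([.4435,-.199,.028],.248)
E
```

```text
t 11.0 pos [ 0.4477 -0.1988  0.0335] yaw_y 0.25 xaxis [ 0.007 -0.003 -1.   ] F [ 1.7 -0.   0.1] w 0.0853
 shift(tool) mm [ 5.5 -4.1 -0.9]
 turn [ 0.002  0.005 -0.006] alt [-3.14   0.01   0.008] q [ 0.6   0.68 -0.41  2.08  0.57  0.48  0.01]
```

Emit:
jog_arm:
  commands:
    - [5,-4,0,0,0.005,-0.006]
    - [0,0,0,0,0,0]

```text
clock: 11.2
position: [0.4442, -0.2001, 0.0296]
tool_rot: [1.023, 1.57, -0.298]
force: [0.1, -0.1, 0.8]
grip_width: 0.0858
```

Emit:
jog_arm:
  commands:
    - [0,0,0,0,0,0]
    - [0,0,0,0,0,0]
    - [0,0,0,0,0,0]
    - [0,0,0,0,0,0]
    - [0,0,0,0,0,0]
    - [0,0,0,0,0,0]
  gripper: 255
  newtons: 30

```text
clock: 11.8
position: [0.4448, -0.2007, 0.0311]
tool_rot: [0.951, 1.568, -0.371]
force: [-0.6, 0.1, -1.0]
grip_width: 0.0416
```

```bash
python3 - <<'E'
from h import *
plan([.4435,-.199,.028],.248)
E
```

```text
t 11.8 pos [ 0.4448 -0.2007  0.0311] yaw_y 0.249 xaxis [ 0.003 -0.001 -1.   ] F [-0.6  0.1 -1. ] w 0.0416
 shift(tool) mm [ 3.1 -0.8 -1.9]
 turn [ 0.001  0.002 -0.003] alt [-3.141e+00  4.000e-03  3.000e-03] q [ 0.61  0.69 -0.41  2.08  0.57  0.48  0.02]
```

Emit:
jog_arm:
  commands:
    - [-15,0,0,0,0,0]
    - [-30,0,0,0,0,0]
    - [-30,0,0,0,0,0]
    - [-30,0,0,0,0,0]
    - [-25,0,0,0,0,0]
    - [0,0,0,0.11,0,0]
    - [0,0,0,0.11,0,0]
    - [0,0,0,0.11,0,0]
    - [0,0,0,0.11,0,0]
    - [0,0,0,0,0,0]

```text
clock: 12.8
position: [0.4433, -0.1999, 0.1661]
tool_rot: [1.734, 1.57, -0.043]
force: [-0.0, -1.0, -1.2]
grip_width: 0.0418
```

```bash
python3 - <<'E'
from h import *
plan([.5634,.0241,.15],-.191)
E
```

```text
t 12.8 pos [ 0.4433 -0.1999  0.1661] yaw_y -0.206 xaxis [ 0.001 -0.    -1.   ] F [-0.  -1.  -1.2] w 0.0418
 shift(tool) mm [  16.2   71.7 -243.9]
 turn [-0.015 -0.    -0.001] alt [ 3.126e+00 -1.000e-03  0.000e+00] q [ 0.67  0.44 -0.47  2.01  0.29  0.75 -0.19]
```

Emit:
jog_arm:
  commands:
    - [0,9,-30,0,0,0]
    - [0,9,-30,0,0,0]
    - [0,9,-30,0,0,0]
    - [0,9,-30,0,0,0]
    - [0,9,-30,0,0,0]
    - [0,9,-30,0,0,0]
    - [0,9,-30,0,0,0]
    - [0,7,-24,-0.015,0,0]
    - [0,0,0,0,0,0]

```text
clock: 13.7
position: [0.5601, 0.0243, 0.1646]
tool_rot: [-1.571, 1.569, 2.982]
force: [-0.2, 0.2, -2.2]
grip_width: 0.0419
```

```bash
python3 - <<'E'
from h import *
plan([.5634,.0241,.038],-.191)
E
```

```text
t 13.7 pos [0.5601 0.0243 0.1646] yaw_y -0.159 xaxis [-0.002  0.    -1.   ] F [-0.2  0.2 -2.2] w 0.0419
 shift(tool) mm [126.6   3.5  -0.4]
 turn [0.032 0.    0.002] alt [-3.11e+00 -3.00e-03  0.00e+00] q [ 0.2   0.56 -0.49  1.82  0.34  0.85 -0.61]
```

Emit:
jog_arm:
  commands:
    - [25,3,0,0.032,0,0.002]
    - [25,0,0,0,0,0]
    - [25,0,0,0,0,0]
    - [15,0,0,0,0,0]
    - [0,0,0,0,0,0]

```text
clock: 14.2
position: [0.5628, 0.0231, 0.0715]
tool_rot: [1.605, 1.57, -0.144]
force: [0.0, 0.7, -0.6]
grip_width: 0.0414
```

```bash
python3 - <<'E'
from h import *
plan([.5634,.0241,.038],-.191)
snap("side","s6",(200,100,480,300),2.6)
E
```

```text
t 14.2 pos [0.5628 0.0231 0.0715] yaw_y -0.178 xaxis [ 0. -0. -1.] F [ 0.   0.7 -0.6] w 0.0414
 shift(tool) mm [33.5  0.4 -1.1]
 turn [ 0.013 -0.    -0.   ] alt [-3.129e+00  1.000e-03 -0.000e+00] q [ 0.15  0.69 -0.42  1.87  0.43  0.67 -0.7 ]
```

View pics/s6.png

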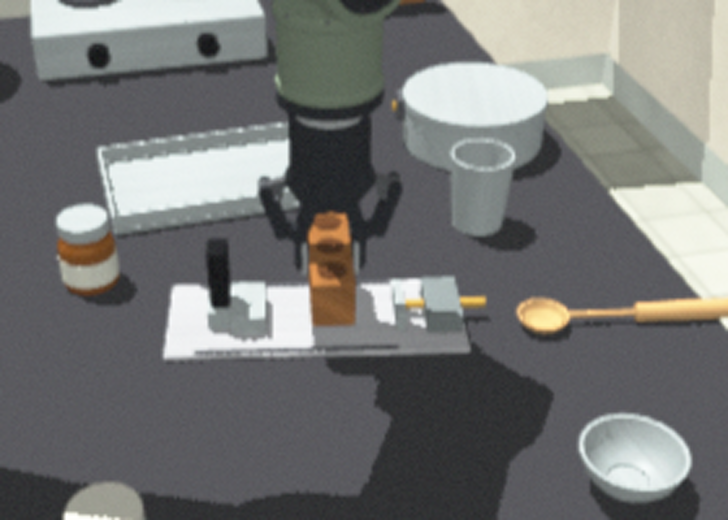

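Mould hangs upright between jaw and anvil (crop 332,275). Lower it.

Emit:
jog_arm:
  commands:
    - [14,0,-1,0.013,0,0]
    - [12,0,0,0,0,0]
    - [3,0,0,0,0,0]
    - [0,0,0,0,0,0]

```text
clock: 14.65
position: [0.5649, 0.0238, 0.0435]
tool_rot: [1.776, 1.566, 0.014]
force: [-0.4, 0.7, -2.1]
grip_width: 0.0417
```

```bash
python3 - <<'E'
from h import *
plan([.5634,.0241,.038],-.191)
E
```

```text
t 14.65 pos [0.5649 0.0238 0.0435] yaw_y -0.192 xaxis [ 0.005  0.    -1.   ] F [-0.4  0.7 -2.1] w 0.0417
 shift(tool) mm [ 5.5 -1.5  0. ]
 turn [-0.001 -0.001 -0.005] alt [ 3.141e+00 -7.000e-03  2.000e-03] q [ 0.13  0.73 -0.39  1.88  0.46  0.61 -0.74]
```

Emit:
jog_arm:
  commands:
    - [5,-1,0,0,0,-0.005]
    - [1,0,0,0,0,0]
    - [0,0,0,0,0,0]

```text
clock: 14.95
position: [0.5643, 0.0242, 0.0376]
tool_rot: [3.06, 1.57, 1.298]
force: [-0.2, -0.9, -1.0]
grip_width: 0.0415
```

Emit:
jog_arm:
  commands:
    - [0,0,0,0,0,0]
    - [0,0,0,0,0,0]
    - [0,0,0,0,0,0]
    - [0,0,0,0,0,0]
    - [0,0,0,0,0,0]
  gripper: 70

```text
clock: 15.45
position: [0.5649, 0.0242, 0.0386]
tool_rot: [2.338, 1.568, 0.576]
force: [0.0, 0.4, 0.1]
grip_width: 0.0622
```

Emit:
jog_arm:
  commands:
    - [-15,0,0,0,0,0]
    - [-30,0,0,0,0,0]
    - [-35,0,0,0,0,0]
    - [-30,0,0,0,0,0]
    - [0,0,0,0,0,0]

```text
clock: 15.95
position: [0.5642, 0.0247, 0.1561]
tool_rot: [2.663, 1.569, 0.902]
force: [1.3, -0.1, -0.6]
grip_width: 0.062
```

```bash
python3 - <<'E'
from h import *
plan([.4546,.0442,.15],-.191)
snap("side","s7",(200,100,480,300),2.6)
E
```

```text
t 15.95 pos [0.5642 0.0247 0.1561] yaw_y -0.19 xaxis [ 0.001  0.002 -1.   ] F [ 1.3 -0.1 -0.6] w 0.062
 shift(tool) mm [   6.  -111.3    1.5]
 turn [ 0.001 -0.002 -0.001] alt [-3.141e+00  2.000e-03 -3.000e-03] q [ 0.2   0.57 -0.48  1.82  0.34  0.83 -0.64]
```

View pics/s7.png

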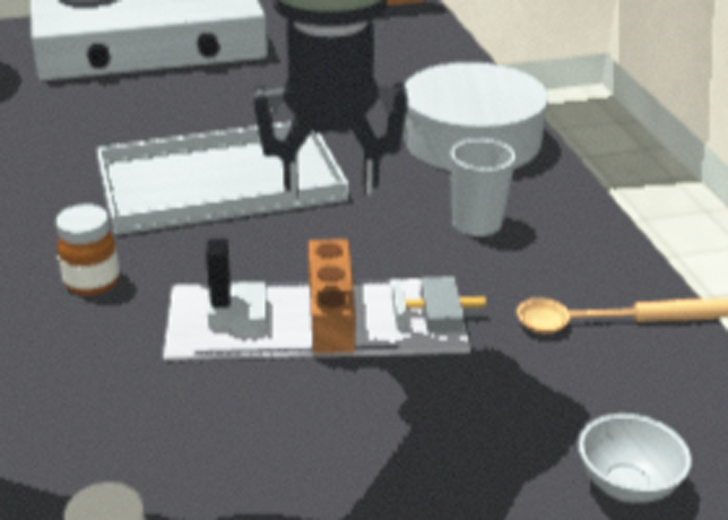

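Emit:
jog_arm:
  commands:
    - [0,-25,0,0,0,0]
    - [0,-25,0,0,0,0]
    - [0,-25,0,0,0,0]
    - [0,-25,0,0,0,0]
    - [0,-12,1,0,0,0]
    - [0,0,0,0,0,0]
    - [0,0,0,0,0,0]

```text
clock: 16.7
position: [0.4475, 0.0445, 0.1537]
tool_rot: [-1.549, 1.568, 2.973]
force: [-0.3, -0.0, 0.3]
grip_width: 0.0619
```

```bash
python3 - <<'E'
from h import *
plan([.4546,.0442,.07],-.191)
E
```

```text
t 16.7 pos [0.4475 0.0445 0.1537] yaw_y -0.19 xaxis [-0.003  0.001 -1.   ] F [-0.3 -0.   0.3] w 0.0619
 shift(tool) mm [83.7  7.3 -1. ]
 turn [0.001 0.    0.003] alt [-3.141 -0.005  0.   ] q [ 0.18  0.42 -0.51  2.11  0.32  0.69 -0.74]
```

Emit:
jog_arm:
  commands:
    - [20,6,0,0,0,0.003]
    - [20,0,0,0,0,0]
    - [20,0,0,0,0,0]
    - [15,0,0,0,0,0]
    - [0,0,0,0,0,0]

```text
clock: 17.2
position: [0.4576, 0.0429, 0.0757]
tool_rot: [1.979, 1.569, 0.216]
force: [-0.1, -0.4, 0.8]
grip_width: 0.0618
```

```bash
python3 - <<'E'
from h import *
plan([.4546,.0442,.07],-.191)
E
```

```text
t 17.2 pos [0.4576 0.0429 0.0757] yaw_y -0.192 xaxis [ 0.002  0.    -1.   ] F [-0.1 -0.4  0.8] w 0.0618
 shift(tool) mm [ 5.7 -3.2 -0.7]
 turn [-0.001 -0.001 -0.002] alt [ 3.14e+00 -3.00e-03  1.00e-03] q [ 0.1   0.57 -0.41  2.14  0.46  0.52 -0.85]
```

Emit:
jog_arm:
  commands:
    - [5,-3,0,0,0,0]
    - [0,0,0,0,0,0]

```text
clock: 17.4
position: [0.4553, 0.0435, 0.0706]
tool_rot: [2.068, 1.569, 0.304]
force: [-0.9, 0.2, 0.1]
grip_width: 0.0615
```

Emit:
jog_arm:
  commands:
    - [0,0,0,0,0,0]
    - [0,0,0,0,0,0]
    - [0,0,0,0,0,0]
    - [0,0,0,0,0,0]
    - [0,0,0,0,0,0]
  gripper: 255

```text
clock: 17.9
position: [0.4562, 0.0435, 0.0721]
tool_rot: [1.961, 1.566, 0.197]
force: [0.6, 0.5, -6.8]
grip_width: 0.0198
```

```bash
python3 - <<'E'
from h import *
plan([.4546,.0442,.07],-.191)
E
```

```text
t 17.9 pos [0.4562 0.0435 0.0721] yaw_y -0.193 xaxis [ 0.004  0.001 -1.   ] F [ 0.6  0.5 -6.8] w 0.0198
 shift(tool) mm [ 2.1 -1.7 -0.4]
 turn [-0.002 -0.002 -0.004] alt [ 3.14e+00 -6.00e-03  3.00e-03] q [ 0.09  0.57 -0.41  2.14  0.46  0.5  -0.86]
```

Emit:
jog_arm:
  commands:
    - [0,8,0,0,0,-0.004]
    - [0,10,0,0,0,0]
    - [0,10,0,0,0,0]
    - [0,8,0,0,0,0]
    - [0,6,0,0,0,0]
    - [0,6,0,0,0,0]
    - [0,6,0,0,0,0]
    - [0,6,0,0,0,0]
    - [0,6,0,0,0,0]
    - [0,5,0,0,0,0]
    - [0,0,0,0,0,0]

```text
clock: 19.0
position: [0.5325, 0.0289, 0.0721]
tool_rot: [-2.984, 1.569, 1.536]
force: [1.1, 1.3, -3.2]
grip_width: 0.0194
```

```bash
python3 - <<'E'
from h import *
plan([.5479,.0262,.07],-.191)
snap("side","s8",(240,150,440,300),3.6)
E
```

```text
t 19.0 pos [0.5325 0.0289 0.0721] yaw_y -0.193 xaxis [ 0.     0.002 -1.   ] F [ 1.1  1.3 -3.2] w 0.0194
 shift(tool) mm [ 2.1 15.6 -0.3]
 turn [-0.002 -0.002  0.   ] alt [3.14e+00 1.00e-03 3.00e-03] q [ 0.15  0.66 -0.42  1.95  0.44  0.62 -0.76]
```

View pics/s8.png

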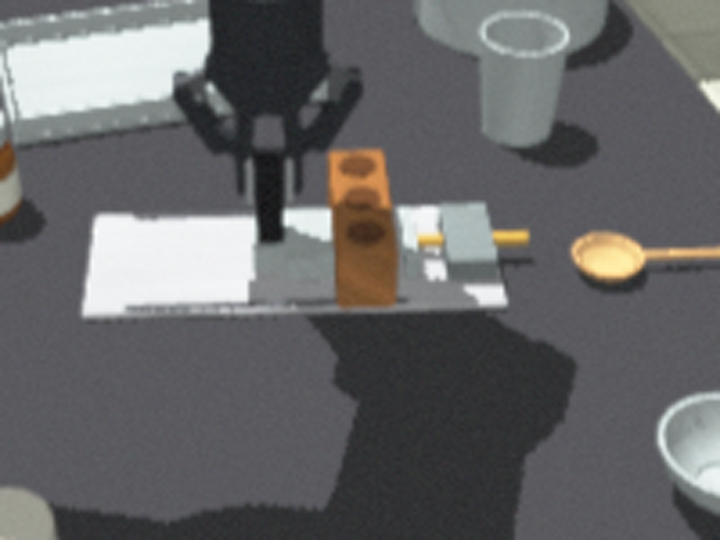

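Emit:
jog_arm:
  commands:
    - [0,4,0,0,0,0]
    - [0,4,0,0,0,0]
    - [0,3,0,0,0,0]
    - [0,2,0,0,0,0]
    - [0,2,0,0,0,0]

```text
clock: 19.55
position: [0.5463, 0.0262, 0.0721]
tool_rot: [-1.913, 1.567, 2.608]
force: [-8.6, 2.5, 5.7]
grip_width: 0.0196
```

```bash
python3 - <<'E'
from h import *
plan([.5479,.0262,.07],-.191)
snap("side","s9",(240,150,440,300),3.6)
E
```

```text
t 19.55 pos [0.5463 0.0262 0.0721] yaw_y -0.192 xaxis [-0.003  0.002 -1.   ] F [-8.6  2.5  5.7] w 0.0196
 shift(tool) mm [ 2.1  1.6 -0.3]
 turn [-0.001 -0.001  0.003] alt [3.141e+00 5.000e-03 2.000e-03] q [ 0.15  0.67 -0.43  1.91  0.44  0.65 -0.74]
```

View pics/s9.png

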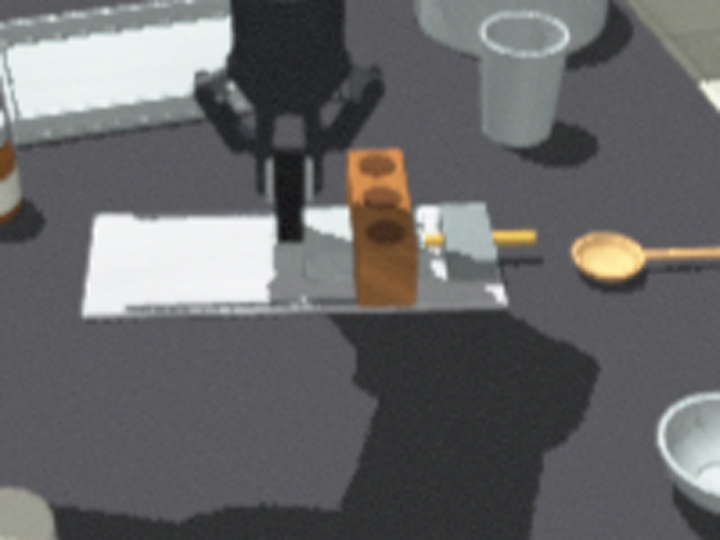

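Emit:
jog_arm:
  commands:
    - [0,1.5,0,0,0,0]
    - [0,0.3,0,0,0,0]
    - [0,0.2,0,0,0,0]
    - [0,0.2,0,0,0,0]
    - [0,0.2,0,0,0,0]
    - [0,0.2,0,0,0,0]

```text
clock: 20.2
position: [0.5475, 0.026, 0.0722]
tool_rot: [-1.571, 1.564, 2.95]
force: [-6.1, 1.9, 0.9]
grip_width: 0.0196
```

```bash
python3 - <<'E'
from h import *
plan([.5479,.0262,.07],-.191)
snap("side","s10",(240,150,440,300),3.6)
E
```

```text
t 20.2 pos [0.5475 0.026  0.0722] yaw_y -0.191 xaxis [-0.007  0.001 -1.   ] F [-6.1  1.9  0.9] w 0.0196
 shift(tool) mm [ 2.2  0.4 -0.3]
 turn [-0.    -0.     0.007] alt [3.141 0.011 0.   ] q [ 0.15  0.68 -0.43  1.91  0.44  0.66 -0.73]
```

View pics/s10.png

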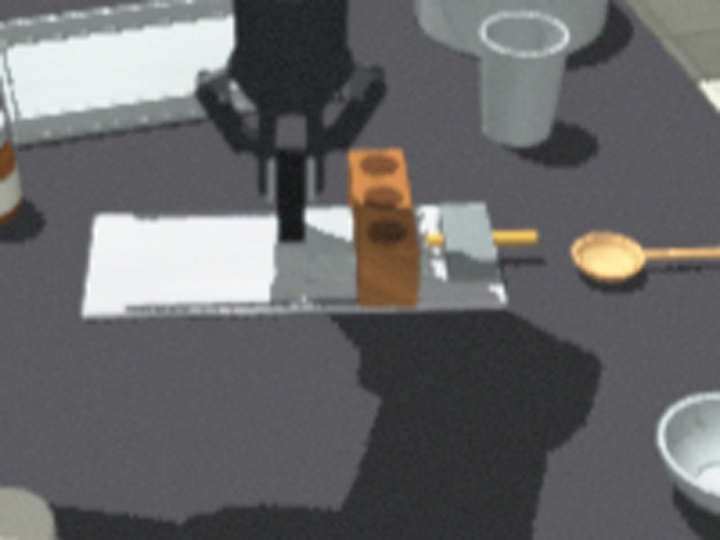

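Emit:
jog_arm:
  commands:
    - [0,0.2,0,0,0,0]
    - [0,0.2,0,0,0,0]
    - [0,0.2,0,0,0,0]
    - [0,0.2,0,0,0,0]
    - [0,0.2,0,0,0,0]
    - [0,0.2,0,0,0,0]
    - [0,0.2,0,0,0,0]
    - [0,0,0,0,0,0]

```text
clock: 21.05
position: [0.5474, 0.026, 0.0722]
tool_rot: [-1.472, 1.561, 3.05]
force: [-3.0, 2.3, -2.1]
grip_width: 0.0192
```

Emit:
jog_arm:
  commands:
    - [0,-3,0,0,0,0]
    - [0,-3,0,0,0,0.003]
    - [0,-3,0,0,0,0.003]
    - [0,-5,0,0,0,0]
    - [0,-10,0,0,0,0]
    - [0,-10,0,0,0,0]
    - [0,-10,0,0,0,0]
    - [0,-10,0,0,0,0]
    - [0,-10,0,0,0,0]
    - [0,-10,0,0,0,0]
    - [0,-8,0,0,0,0]
    - [0,-4,0,0,0,0]
    - [0,0,0,0,0,0]

```text
clock: 22.35
position: [0.4552, 0.0437, 0.0721]
tool_rot: [-1.351, 1.568, -3.112]
force: [-0.4, 1.8, -9.8]
grip_width: 0.0194
```

```bash
python3 - <<'E'
from h import *
plan([.4546,.0442,.07],-.191)
snap("side","s11",(240,150,440,300),3.6)
E
```

```text
t 22.35 pos [0.4552 0.0437 0.0721] yaw_y -0.19 xaxis [-0.003 -0.    -1.   ] F [-0.4  1.8 -9.8] w 0.0194
 shift(tool) mm [ 2.1 -0.6 -0.4]
 turn [0.001 0.001 0.003] alt [-3.141e+00 -4.000e-03  1.000e-03] q [ 0.09  0.58 -0.41  2.14  0.46  0.51 -0.86]
```

View pics/s11.png

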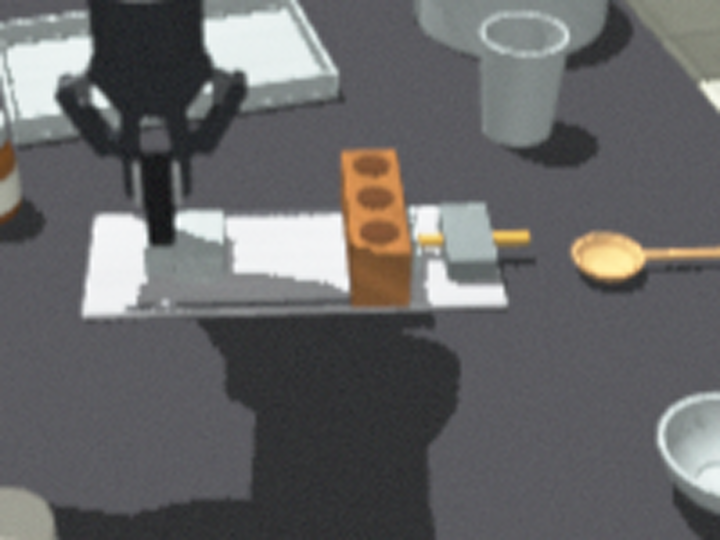

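Emit:
jog_arm:
  commands:
    - [0,-1.5,0,0,0,0]
    - [0,-1,0,0,0,0]
    - [0,-1,0,0,0,0]
    - [0,0,0,0,0,0]

```text
clock: 22.8
position: [0.4549, 0.0437, 0.0721]
tool_rot: [2.294, 1.57, 0.531]
force: [-1.4, 2.1, -5.1]
grip_width: 0.0195
```

Emit:
jog_arm:
  commands:
    - [0,0,0,0,0,0]
    - [0,0,0,0,0,0]
    - [0,0,0,0,0,0]
    - [0,0,0,0,0,0]
    - [0,0,0,0,0,0]
  gripper: 70

```text
clock: 23.3
position: [0.4557, 0.0432, 0.0728]
tool_rot: [1.68, 1.569, -0.084]
force: [0.1, 1.3, 0.4]
grip_width: 0.062
```

Emit:
jog_arm:
  commands:
    - [-20,0,0,0,0,0]
    - [-30,0,0,0,0,0]
    - [-30,0,0,0,0,0]
    - [0,0,0,0,0,0]

```text
clock: 23.7
position: [0.4548, 0.0435, 0.1551]
tool_rot: [-0.78, 1.57, -2.543]
force: [0.4, 1.0, -0.6]
grip_width: 0.0617
```

```bash
python3 - <<'E'
from h import *
f=snap("top","t11",(220,125,380,300),3)
snap("side","s12",(240,150,440,300),3.6)
a=-.191;g=np.array([.5487,.027])
G=lambda x,y=0:(g+[x*np.cos(a)-y*np.sin(a),x*np.sin(a)+y*np.cos(a)]).round(4)
print(G(.059))
plan([*G(.059),.15],-.191)
r=nets.pinpoint("side","mould");print([(q["p"],q["location"],bp("side",q["location"],.006)) for q in r])
# predicted top-face outline in side at gauge x=.059
for y in(0,.005):print([proj("side",[*G(.059+i*.021,y+j*.065),.056])[0].round(0) for i in(-1,1) for j in (-1,1)])
E
```

```text
[0.6066 0.0158]
t 23.8 pos [0.4537 0.0431 0.1526] yaw_y -0.192 xaxis [-0.003 -0.001 -1.   ] F [-0.4  0.5  0.2] w 0.0623
 shift(tool) mm [  2.1 155.3  -2.5]
 turn [-0.001  0.001  0.003] alt [ 3.14e+00  5.00e-03 -2.00e-03] q [ 0.19  0.43 -0.52  2.09  0.33  0.7  -0.74]
[(0.86, [345.7, 218.4], array([0.61569609, 0.02461323, 0.006     ]))]
[array([337., 221.]), array([334., 192.]), array([354., 220.]), array([350., 191.])]
[array([337., 219.]), array([334., 191.]), array([354., 219.]), array([350., 190.])]
```

View pics/s12.png

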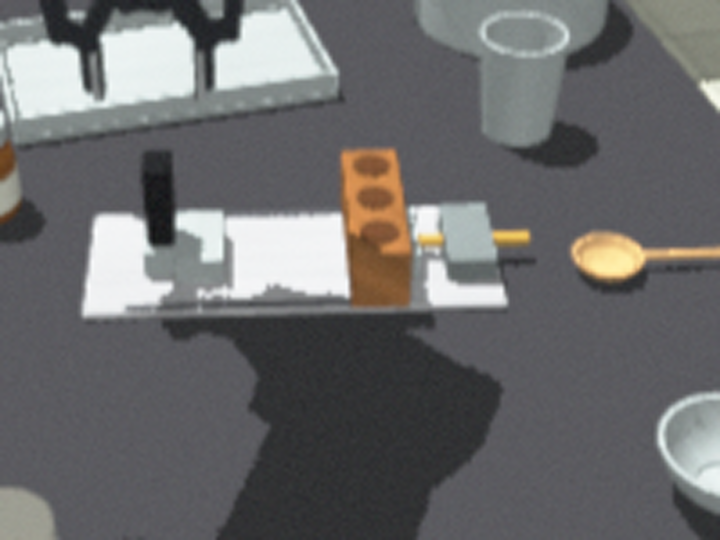

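View pics/t11.png

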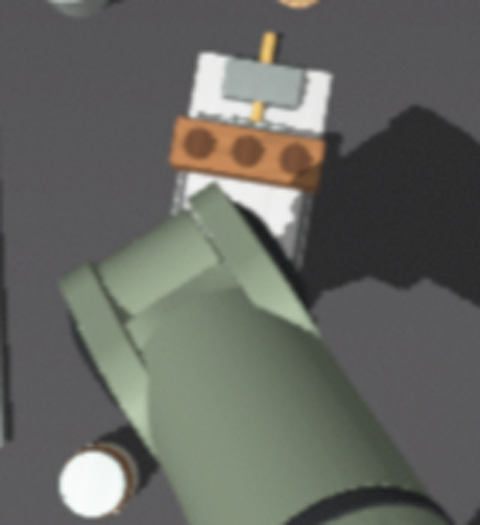

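Emit:
jog_arm:
  commands:
    - [0,25,0,0,0,0.003]
    - [0,25,0,0,0,0]
    - [0,25,0,0,0,0]
    - [0,25,0,0,0,0]
    - [0,25,0,0,0,0]
    - [0,20,0,0,0,0]
    - [0,7,-2,0,0,0]
    - [0,0,0,0,0,0]
    - [0,0,0,0,0,0]

```text
clock: 24.75
position: [0.6026, 0.0154, 0.1404]
tool_rot: [-1.163, 1.553, -2.923]
force: [-0.6, 0.4, 0.6]
grip_width: 0.0622
```

```bash
python3 - <<'E'
from h import *
plan([.607,.017,.045],-.191)
E
```

```text
t 24.75 pos [0.6026 0.0154 0.1404] yaw_y -0.189 xaxis [-0.017 -0.004 -1.   ] F [-0.6  0.4  0.6] w 0.0622
 shift(tool) mm [95.3  5.5 -3.1]
 turn [0.002 0.007 0.016] alt [-3.14  -0.025  0.011] q [ 0.19  0.65 -0.47  1.72  0.36  0.88 -0.62]
```

Emit:
jog_arm:
  commands:
    - [20,4,-3,0,0.007,0.016]
    - [25,0,0,0,0,0]
    - [25,0,0,0,0,0]
    - [10,0,0,0,0,0]
    - [0,0,0,0,0,0]

```text
clock: 25.25
position: [0.6034, 0.0189, 0.0588]
tool_rot: [1.545, 1.571, -0.212]
force: [-0.1, -0.5, 0.9]
grip_width: 0.0616
```

```bash
python3 - <<'E'
from h import *
plan([.607,.017,.045],-.191)
E
```

```text
t 25.25 pos [0.6034 0.0189 0.0588] yaw_y -0.187 xaxis [ 0. -0. -1.] F [-0.1 -0.5  0.9] w 0.0616
 shift(tool) mm [13.8  3.9  1.2]
 turn [ 0.004  0.    -0.   ] alt [-3.137  0.     0.   ] q [ 0.15  0.76 -0.42  1.77  0.44  0.71 -0.69]
```

Emit:
jog_arm:
  commands:
    - [6,3,1,0.004,0,0]
    - [7,0,0,0,0,0]
    - [0,0,0,0,0,0]

```text
clock: 25.55
position: [0.607, 0.0175, 0.0472]
tool_rot: [1.778, 1.568, 0.016]
force: [-0.7, -0.7, -0.6]
grip_width: 0.0618
```

Emit:
jog_arm:
  commands:
    - [0,0,0,0,0,0]
    - [0,0,0,0,0,0]
    - [0,0,0,0,0,0]
    - [0,0,0,0,0,0]
    - [0,0,0,0,0,0]
  gripper: 255
  newtons: 30

```text
clock: 26.05
position: [0.6072, 0.0174, 0.0483]
tool_rot: [1.765, 1.567, 0.003]
force: [-0.5, 0.6, -1.8]
grip_width: 0.0415
```

```bash
python3 - <<'E'
from h import *
plan([.607,.017,.045],-.191)
E
```

```text
t 26.05 pos [0.6072 0.0174 0.0483] yaw_y -0.191 xaxis [ 0.003  0.    -1.   ] F [-0.5  0.6 -1.8] w 0.0415
 shift(tool) mm [ 3.3 -0.2  0.4]
 turn [-0.    -0.001 -0.003] alt [ 3.141e+00 -5.000e-03  1.000e-03] q [ 0.15  0.78 -0.41  1.76  0.45  0.69 -0.69]
```

```bash
python3 - <<'E'
from h import *
snap("top","t12",(130,150,240,290),5)
E
```

```text
(no output)
```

View pics/t12.png

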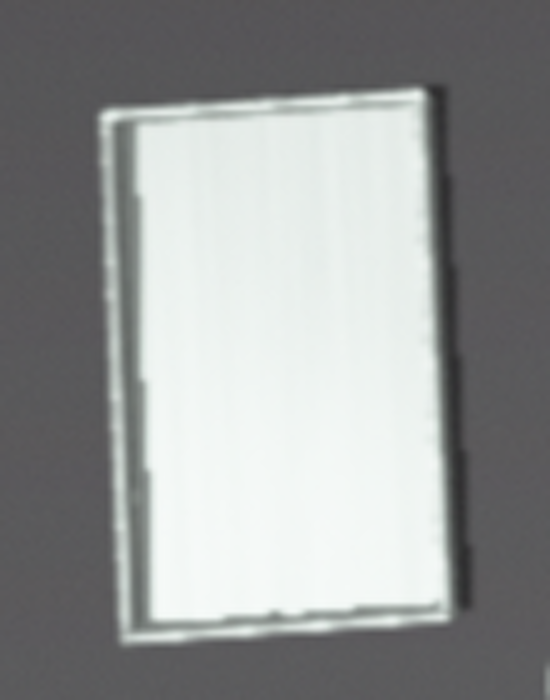

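Emit:
jog_arm:
  commands:
    - [-15,0,0,0,0,0]
    - [-25,0,0,0,0,0]
    - [-30,0,0,0,0,0]
    - [-30,0,0,0,0,0]
    - [-15,0,0,0,0,0]
    - [0,0,0,0,0,0]

```text
clock: 26.7
position: [0.607, 0.0178, 0.1725]
tool_rot: [1.847, 1.566, 0.086]
force: [0.6, -0.0, -2.6]
grip_width: 0.0412
```

```bash
python3 - <<'E'
from h import *
f=lambda L:[(130+a/5,150+b/5) for a,b in L]
rect("top",f([(122,642),(100,110),(428,88),(452,620)]),.025,.17,.28)
c=np.array([.496,.327]);a=.05
plan([.555,.329,.17],.05)
E
```

```text
moved 1.1
centre [0.4956 0.3278] edge01 yaw 0.041 mod pi/2 0.041 sides [0.2781 0.1711 0.2793 0.1707]
t 26.75 pos [0.6067 0.0177 0.1715] yaw_y -0.19 xaxis [ 0.004  0.    -1.   ] F [ 0.   0.5 -1.3] w 0.0415
 shift(tool) mm [   1.4 -109.7 -295.8]
 turn [-0.24  -0.001 -0.004] alt [ 2.901e+00 -6.000e-03  1.000e-03] q [ 0.2   0.61 -0.49  1.7   0.35  0.91 -0.61]
```

Emit:
jog_arm:
  commands:
    - [0,0,0,-0.116,0,0]
    - [0,0,0,-0.116,0,-0.004]
    - [0,-3,-30,0,0,0]
    - [0,-3,-30,0,0,0]
    - [0,-3,-30,0,0,0]
    - [0,-3,-30,0,0,0]
    - [0,-3,-30,0,0,0]
    - [0,-3,-30,0,0,0]
    - [0,-3,-30,0,0,0]
    - [0,-3,-30,0,0,0]
    - [0,-3,-30,0,0,0]
    - [0,-3,-30,0,0,0]
    - [0,0,-15,0,0,0]
    - [0,0,0,0,0,0]

```text
clock: 28.15
position: [0.5533, 0.339, 0.1577]
tool_rot: [-1.287, 1.553, -2.808]
force: [0.4, -0.8, -1.9]
grip_width: 0.041
```

```bash
python3 - <<'E'
from h import *
plan([.5604,.3305,.0485],.041)
snap("side","s13",(180,80,460,280),2.6)
E
```

```text
t 28.15 pos [0.5533 0.339  0.1577] yaw_y 0.05 xaxis [-0.017 -0.006 -1.   ] F [ 0.4 -0.8 -1.9] w 0.041
 shift(tool) mm [109.2   8.5   8.3]
 turn [0.009 0.005 0.017] alt [-3.133 -0.026  0.008] q [-0.3   0.71 -0.54  1.57  0.41  0.99 -0.91]
```

View pics/s13.png

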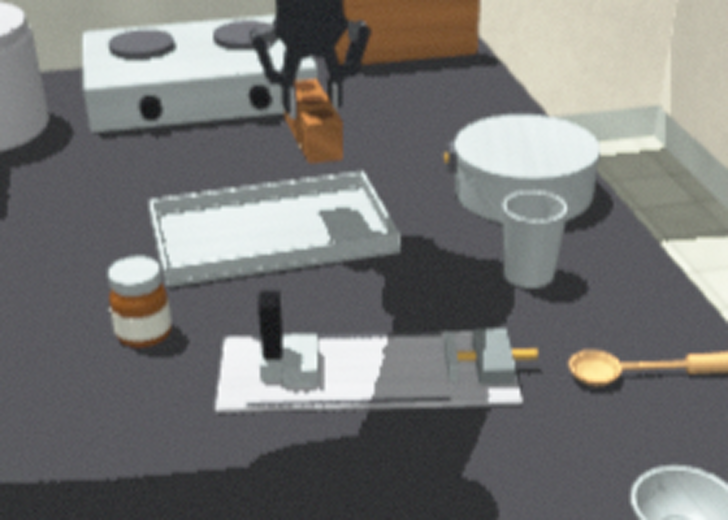

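Emit:
jog_arm:
  commands:
    - [5,6,8,0.009,0.005,0.017]
    - [25,0,0,0,0,0]
    - [25,0,0,0,0,0]
    - [15,0,0,0,0,0]
    - [0,0,0,0,0,0]

```text
clock: 28.7
position: [0.5628, 0.3216, 0.0843]
tool_rot: [0.214, 1.566, -1.324]
force: [-0.1, -0.5, -0.9]
grip_width: 0.0414
```

```bash
python3 - <<'E'
from h import *
plan([.5604,.3305,.0485],.041)
E
```

```text
t 28.7 pos [0.5628 0.3216 0.0843] yaw_y 0.033 xaxis [ 0.001 -0.005 -1.   ] F [-0.1 -0.5 -0.9] w 0.0414
 shift(tool) mm [35.7 -2.2 -9.2]
 turn [-0.008  0.005 -0.001] alt [ 3.134e+00 -2.000e-03 -8.000e-03] q [-0.3   0.79 -0.49  1.63  0.47  0.85 -0.95]
```

Emit:
jog_arm:
  commands:
    - [0,-2,-8,-0.008,0.005,0]
    - [10,0,0,0,0,0]
    - [10,0,0,0,0,0]
    - [0,0,0,0,0,0]

```text
clock: 29.1
position: [0.5617, 0.3299, 0.065]
tool_rot: [2.022, 1.567, 0.492]
force: [-0.6, -0.7, -1.3]
grip_width: 0.0413
```

```bash
python3 - <<'E'
from h import *
plan([.5604,.3305,.0485],.041)
snap("side","s14",(180,80,460,280),2.6)
E
```

```text
t 29.1 pos [0.5617 0.3299 0.065 ] yaw_y 0.041 xaxis [ 0.003  0.002 -1.   ] F [-0.6 -0.7 -1.3] w 0.0413
 shift(tool) mm [16.5 -1.3 -0.6]
 turn [-0.    -0.002 -0.003] alt [ 3.141e+00 -5.000e-03  3.000e-03] q [-0.31  0.82 -0.49  1.63  0.49  0.81 -0.97]
```

View pics/s14.png

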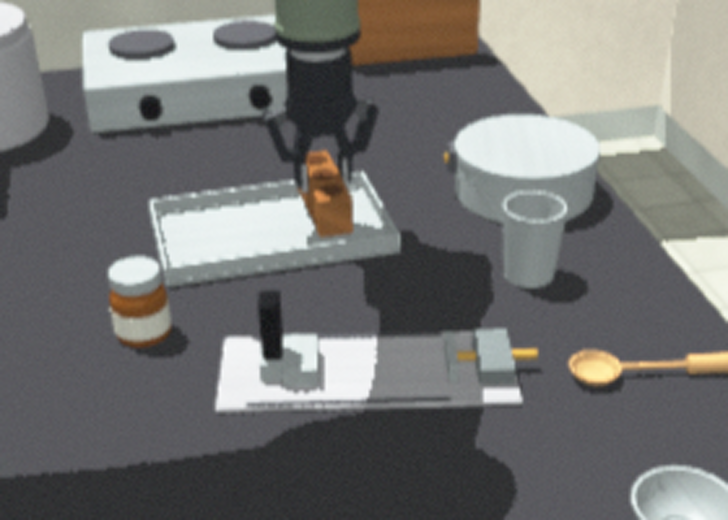

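Mould is inside the tray outline; lower and release.

Emit:
jog_arm:
  commands:
    - [8,-1,0,0,0,-0.003]
    - [7,0,0,0,0,0]
    - [2,0,0,0,0,0]
    - [0,0,0,0,0,0]

```text
clock: 29.55
position: [0.5612, 0.3302, 0.0477]
tool_rot: [2.595, 1.568, 1.065]
force: [0.7, 0.2, -1.6]
grip_width: 0.0413
```

```bash
python3 - <<'E'
from h import *
plan([.5604,.3305,.047],.041)
E
```

```text
t 29.55 pos [0.5612 0.3302 0.0477] yaw_y 0.041 xaxis [ 0.001  0.002 -1.   ] F [ 0.7  0.2 -1.6] w 0.0413
 shift(tool) mm [ 0.7 -0.8 -0.3]
 turn [-0.    -0.002 -0.001] alt [ 3.141e+00 -2.000e-03  3.000e-03] q [-0.32  0.84 -0.48  1.63  0.5   0.79 -0.98]
```

Emit:
jog_arm:
  commands:
    - [1,0,0,0,0,0]
    - [0,0,0,0,0,0]

```text
clock: 29.75
position: [0.5613, 0.3304, 0.047]
tool_rot: [2.5, 1.568, 0.97]
force: [-0.1, 0.3, -2.0]
grip_width: 0.0411
```

Emit:
jog_arm:
  commands:
    - [0,0,0,0,0,0]
    - [0,0,0,0,0,0]
    - [0,0,0,0,0,0]
    - [0,0,0,0,0,0]
  gripper: 70

```text
clock: 30.15
position: [0.5618, 0.3306, 0.0477]
tool_rot: [2.385, 1.567, 0.855]
force: [-0.6, -0.0, -0.4]
grip_width: 0.0619
```

Emit:
jog_arm:
  commands:
    - [-15,0,0,0,0,0]
    - [-25,0,0,0,0,0]
    - [-30,0,0,0,0,0]
    - [-30,0,0,0,0,0]
    - [-10,0,0,0,0,0]
    - [0,0,0,0,0,0]

```text
clock: 30.75
position: [0.5611, 0.3306, 0.1663]
tool_rot: [2.415, 1.566, 0.885]
force: [-0.7, 0.0, -0.5]
grip_width: 0.062
```

```bash
python3 - <<'E'
from h import *
snap("side","s15",(180,80,460,400),1.8)
snap("top","t15")
plan([.46,-.377,.17],-.08)
E
```

```text
t 30.85 pos [0.5606 0.3303 0.1644] yaw_y 0.041 xaxis [ 0.001  0.003 -1.   ] F [-0.1 -0.3  0.6] w 0.0618
 shift(tool) mm [  -7.8 -129.9  702.5]
 turn [ 0.121 -0.003 -0.001] alt [-3.02e+00  2.00e-03 -4.00e-03] q [-0.28  0.7  -0.54  1.58  0.41  0.98 -0.91]
```

View pics/s15.png

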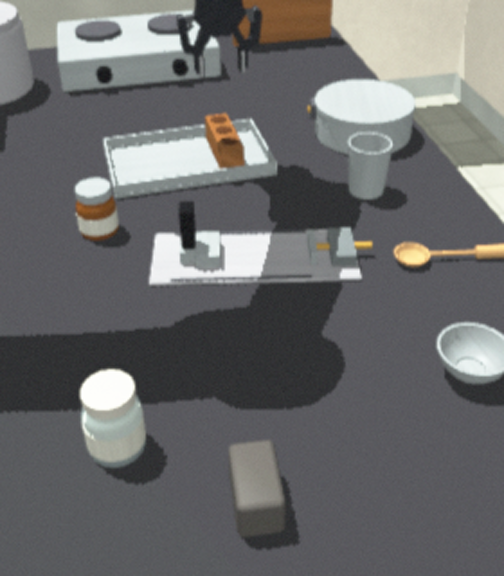

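View pics/t15.png

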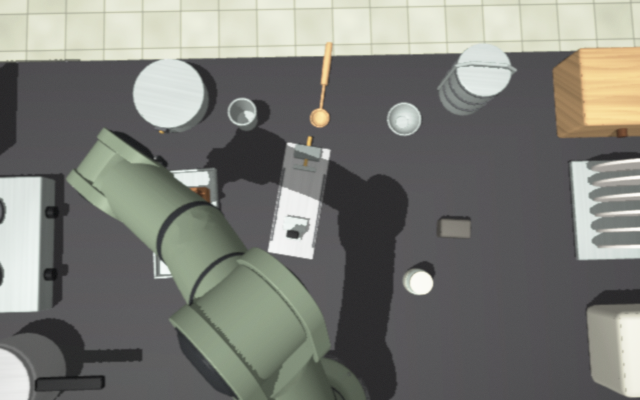

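Emit:
jog_arm:
  commands:
    - [-2,0,0,0.121,-0.003,0]
    - [0,-2,36,0,0,0]
    - [0,-2,36,0,0,0]
    - [0,-2,36,0,0,0]
    - [0,-2,36,0,0,0]
    - [0,-2,36,0,0,0]
    - [0,-2,36,0,0,0]
    - [0,-2,36,0,0,0]
    - [0,-2,36,0,0,0]
    - [0,-2,36,0,0,0]
    - [0,-2,36,0,0,0]
    - [0,-2,36,0,0,0]
    - [0,-2,36,0,0,0]
    - [0,-2,36,0,0,0]
    - [0,-2,36,0,0,0]
    - [0,-2,36,0,0,0]
    - [0,-2,36,0,0,0]
    - [0,-2,36,0,0,0]
    - [0,-2,36,0,0,0]
    - [0,0,0,0,0,0]
  gripper: 0

```text
clock: 32.85
position: [0.4533, -0.3375, 0.144]
tool_rot: [-1.63, 1.536, 3.001]
force: [0.5, 0.2, -0.8]
grip_width: 0.0852
```

```bash
python3 - <<'E'
from h import *
plan([.46,-.377,.028],-.08)
E
```

```text
t 32.85 pos [ 0.4533 -0.3375  0.144 ] yaw_y -0.081 xaxis [-0.034  0.005 -0.999] F [ 0.5  0.2 -0.8] w 0.0852
 shift(tool) mm [115.5  13.9  39.1]
 turn [-0.001 -0.002  0.034] alt [3.14e+00 5.40e-02 3.00e-03] q [ 0.86  0.6  -0.47  1.8   0.36  0.86  0.13]
```

Emit:
jog_arm:
  commands:
    - [0,6,20,0,-0.002,0.034]
    - [10,3,19,0,0,0]
    - [30,0,0,0,0,0]
    - [15,0,0,0,0,0]
    - [0,0,0,0,0,0]

```text
clock: 33.35
position: [0.4569, -0.3768, 0.0819]
tool_rot: [-2.315, 1.564, 2.316]
force: [0.2, 0.5, 1.2]
grip_width: 0.0853
```

```bash
python3 - <<'E'
from h import *
plan([.46,-.377,.028],-.08)
snap("side","s16",(200,200,480,400),2.4)
E
```

```text
t 33.35 pos [ 0.4569 -0.3768  0.0819] yaw_y -0.082 xaxis [-0.005  0.005 -1.   ] F [0.2 0.5 1.2] w 0.0853
 shift(tool) mm [53.9  3.4  0.2]
 turn [-0.002 -0.005  0.005] alt [3.14  0.008 0.007] q [ 0.89  0.71 -0.43  1.78  0.42  0.74  0.15]
```

View pics/s16.png

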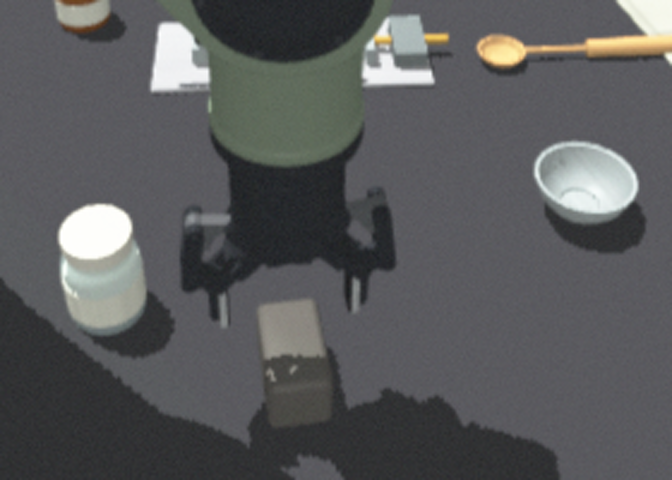

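Fingers straddle the stone. Descend.

Emit:
jog_arm:
  commands:
    - [18,2,0,0,-0.005,0.005]
    - [18,0,0,0,0,0]
    - [12,0,0,0,0,0]
    - [0,0,0,0,0,0]

```text
clock: 33.8
position: [0.4615, -0.376, 0.0368]
tool_rot: [1.022, 1.566, -0.628]
force: [0.5, -0.1, 0.3]
grip_width: 0.0854
```

```bash
python3 - <<'E'
from h import *
plan([.46,-.377,.028],-.08)
E
```

```text
t 33.8 pos [ 0.4615 -0.376   0.0368] yaw_y -0.079 xaxis [ 0.004 -0.003 -1.   ] F [ 0.5 -0.1  0.3] w 0.0854
 shift(tool) mm [ 8.8 -1.4  1.1]
 turn [ 0.001  0.002 -0.004] alt [-3.141  0.006  0.004] q [ 0.86  0.78 -0.4   1.8   0.46  0.65  0.11]
```

Emit:
jog_arm:
  commands:
    - [8,-1,1,0,0,-0.004]
    - [0,0,0,0,0,0]

```text
clock: 34.0
position: [0.4611, -0.377, 0.0297]
tool_rot: [0.179, 1.568, -1.471]
force: [-0.6, 0.7, -0.1]
grip_width: 0.0856
```

Emit:
jog_arm:
  commands:
    - [0,0,0,0,0,0]
    - [0,0,0,0,0,0]
    - [0,0,0,0,0,0]
    - [0,0,0,0,0,0]
    - [0,0,0,0,0,0]
    - [0,0,0,0,0,0]
  gripper: 255
  newtons: 45

```text
clock: 34.6
position: [0.4611, -0.3775, 0.0312]
tool_rot: [0.308, 1.567, -1.342]
force: [-0.2, -0.2, -2.0]
grip_width: 0.0472
```

```bash
python3 - <<'E'
from h import *
plan([.46,-.377,.028],-.08)
E
```

```text
t 34.6 pos [ 0.4611 -0.3775  0.0312] yaw_y -0.08 xaxis [ 0.001 -0.004 -1.   ] F [-0.2 -0.2 -2. ] w 0.0472
 shift(tool) mm [ 3.2 -1.2 -0.4]
 turn [ 0.     0.004 -0.001] alt [-3.141e+00  2.000e-03  6.000e-03] q [ 0.85  0.79 -0.39  1.8   0.47  0.65  0.11]
```

Emit:
jog_arm:
  commands:
    - [-15,0,0,0,0,0]
    - [-30,0,0,0,0,0]
    - [-30,0,0,0,0,0]
    - [-30,0,0,0,0,0]
    - [-20,0,0,0,0,0]
    - [0,0,0,0.111,0.004,0]
    - [0,2,-32,0,0,0]
    - [0,2,-32,0,0,0]
    - [0,2,-32,0,0,0]
    - [0,2,-32,0,0,0]
    - [0,2,-32,0,0,0]
    - [0,2,-32,0,0,0]
    - [0,2,-32,0,0,0]
    - [0,2,-32,0,0,0]
    - [0,2,-32,0,0,0]
    - [0,2,-32,0,0,0]
    - [0,2,-32,0,0,0]
    - [0,2,-32,0,0,0]
    - [0,0,0,0,0,0]

```text
clock: 36.5
position: [0.5594, 0.0109, 0.1785]
tool_rot: [1.575, 1.564, -0.191]
force: [-0.4, -0.4, -4.9]
grip_width: 0.0471
```

```bash
python3 - <<'E'
from h import *
plan([.5634,.0241,.038],-.191)
E
```

```text
t 36.5 pos [0.5594 0.0109 0.1785] yaw_y -0.195 xaxis [ 0.007 -0.001 -1.   ] F [-0.4 -0.4 -4.9] w 0.0471
 shift(tool) mm [140.5   0.4 -13.7]
 turn [-0.004 -0.    -0.007] alt [ 3.137 -0.011  0.   ] q [ 0.24  0.53 -0.51  1.82  0.33  0.86 -0.62]
```

Emit:
jog_arm:
  commands:
    - [10,0,-13,-0.004,0,-0.007]
    - [30,0,0,0,0,0]
    - [30,0,0,0,0,0]
    - [20,0,0,0,0,0]
    - [10,0,0,0,0,0]
    - [0,0,0,0,0,0]

```text
clock: 37.1
position: [0.5628, 0.0245, 0.081]
tool_rot: [1.641, 1.567, -0.119]
force: [-0.6, 0.3, -4.6]
grip_width: 0.0475
```

```bash
python3 - <<'E'
from h import *
plan([.5634,.0241,.037],-.191)
snap("side","s17",(200,100,480,300),2.6)
E
```

```text
t 37.1 pos [0.5628 0.0245 0.081 ] yaw_y -0.189 xaxis [ 0.004 -0.    -1.   ] F [-0.6  0.3 -4.6] w 0.0475
 shift(tool) mm [44.   0.5  0.3]
 turn [ 0.002 -0.    -0.004] alt [-3.139  0.006 -0.   ] q [ 0.16  0.68 -0.44  1.87  0.44  0.68 -0.72]
```

View pics/s17.png

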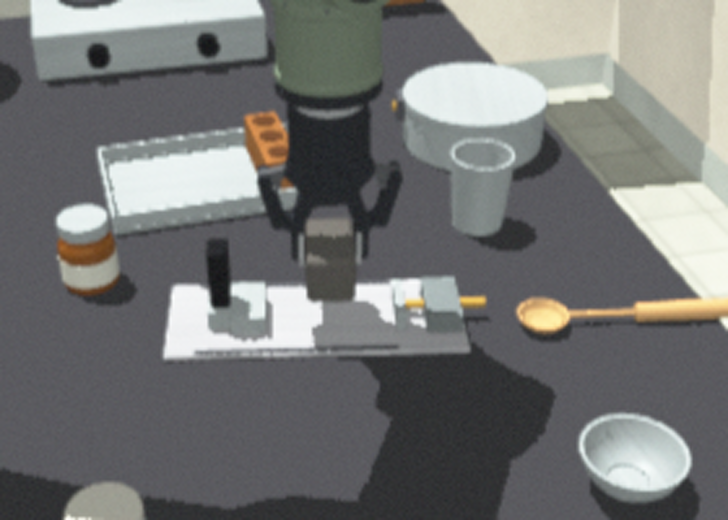

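Emit:
jog_arm:
  commands:
    - [18,0,0,0.002,0,-0.004]
    - [14,0,0,0,0,0]
    - [8,-1,0,0,0,0]
    - [2,0,0,0,0,0]
    - [0,0,0,0,0,0]

```text
clock: 37.65
position: [0.5636, 0.0244, 0.0386]
tool_rot: [1.851, 1.567, 0.089]
force: [0.0, 0.1, -6.1]
grip_width: 0.0475
```

```bash
python3 - <<'E'
from h import *
plan([.5634,.0241,.037],-.191)
E
```

```text
t 37.65 pos [0.5636 0.0244 0.0386] yaw_y -0.192 xaxis [ 0.004  0.    -1.   ] F [ 0.   0.1 -6.1] w 0.0475
 shift(tool) mm [ 1.6 -0.2  0.3]
 turn [-0.001 -0.001 -0.004] alt [ 3.141e+00 -6.000e-03  2.000e-03] q [ 0.13  0.74 -0.4   1.88  0.48  0.61 -0.76]
```

Emit:
jog_arm:
  commands:
    - [1.5,0,0,0,0,-0.004]
    - [0,0,0,0,0,0]

```text
clock: 37.85
position: [0.564, 0.0246, 0.0375]
tool_rot: [3.121, 1.569, 1.359]
force: [-0.1, 0.6, -5.1]
grip_width: 0.0472
```

Emit:
jog_arm:
  commands:
    - [0,0,0,0,0,0]
    - [0,0,0,0,0,0]
    - [0,0,0,0,0,0]
    - [0,0,0,0,0,0]
  gripper: 60

```text
clock: 38.25
position: [0.5654, 0.0246, 0.0391]
tool_rot: [2.145, 1.567, 0.383]
force: [-0.2, 0.4, -0.1]
grip_width: 0.0652
```

Emit:
jog_arm:
  commands:
    - [-15,0,0,0,0,0]
    - [-30,0,0,0,0,0]
    - [-35,0,0,0,0,0]
    - [-30,0,0,0,0,0]
    - [0,0,0,0,0,0]
    - [0,-25,0,0,0,0]
    - [0,-25,0,0,0,0]
    - [0,-25,0,0,0,0]
    - [0,-25,0,0,0,0]
    - [0,-8,0,0,0,0]
    - [0,0,0,0,0,0]
    - [0,0,0,0,0,0]

```text
clock: 39.45
position: [0.456, 0.0457, 0.1608]
tool_rot: [1.872, 1.561, 0.11]
force: [0.4, 0.4, 0.3]
grip_width: 0.0653
```

```bash
python3 - <<'E'
from h import *
plan([.4546,.0442,.07],-.191)
snap("side","s18",(200,100,480,300),2.6)
E
```

```text
t 39.45 pos [0.456  0.0457 0.1608] yaw_y -0.191 xaxis [ 0.009  0.001 -1.   ] F [0.4 0.4 0.3] w 0.0653
 shift(tool) mm [90.8 -1.9  2. ]
 turn [ 0.    -0.003 -0.009] alt [-3.142  0.014 -0.004] q [ 0.2   0.42 -0.54  2.09  0.33  0.7  -0.75]
```

View pics/s18.png

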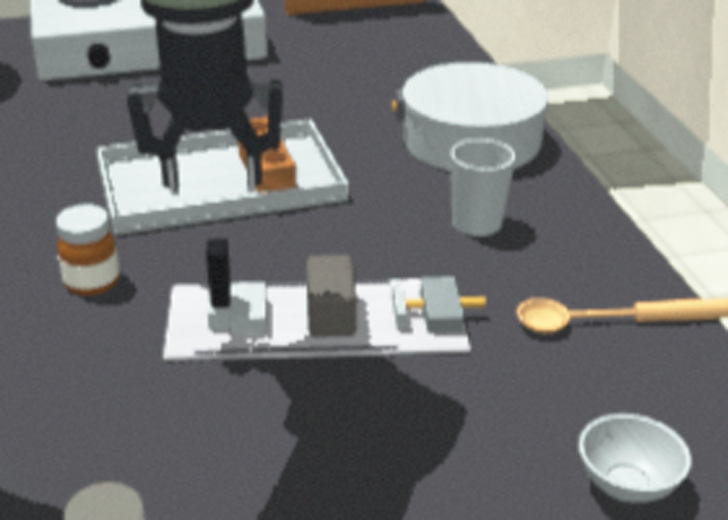

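Emit:
jog_arm:
  commands:
    - [20,-2,1,0,-0.003,-0.009]
    - [25,0,0,0,0,0]
    - [22,0,0,0,0,0]
    - [15,0,0,0,0,0]
    - [0,0,0,0,0,0]

```text
clock: 40.0
position: [0.459, 0.0446, 0.0759]
tool_rot: [2.044, 1.568, 0.28]
force: [0.7, -0.2, -0.2]
grip_width: 0.0655
```

```bash
python3 - <<'E'
from h import *
plan([.4546,.0442,.07],-.191)
E
```

```text
t 40.0 pos [0.459  0.0446 0.0759] yaw_y -0.194 xaxis [ 0.003  0.001 -1.   ] F [ 0.7 -0.2 -0.2] w 0.0655
 shift(tool) mm [ 5.9 -4.3  1.3]
 turn [-0.003 -0.001 -0.003] alt [ 3.139e+00 -4.000e-03  2.000e-03] q [ 0.11  0.57 -0.43  2.13  0.47  0.52 -0.87]
```

Emit:
jog_arm:
  commands:
    - [5,-4,1,-0.003,0,-0.003]
    - [0,0,0,0,0,0]

```text
clock: 40.2
position: [0.4556, 0.0445, 0.071]
tool_rot: [-2.961, 1.569, 1.561]
force: [-0.1, -0.8, 0.5]
grip_width: 0.0654
```

Emit:
jog_arm:
  commands:
    - [0,0,0,0,0,0]
    - [0,0,0,0,0,0]
    - [0,0,0,0,0,0]
    - [0,0,0,0,0,0]
    - [0,0,0,0,0,0]
  gripper: 255
  newtons: 20

```text
clock: 40.7
position: [0.4567, 0.0444, 0.0726]
tool_rot: [2.387, 1.567, 0.625]
force: [3.0, 1.0, -9.0]
grip_width: 0.0197
```

```bash
python3 - <<'E'
from h import *
s=.089
plan([.4546+s*.982,.0442-s*.19,.07],-.191)
E
```

```text
t 40.7 pos [0.4567 0.0444 0.0726] yaw_y -0.191 xaxis [ 0.003  0.002 -1.   ] F [ 3.  1. -9.] w 0.0197
 shift(tool) mm [ 2.8 87.   0.5]
 turn [-0.    -0.002 -0.002] alt [ 3.141 -0.004  0.004] q [ 0.1   0.58 -0.43  2.14  0.48  0.51 -0.87]
```

Emit:
jog_arm:
  commands:
    - [0,8,0,0,0,-0.002]
    - [0,10,0,0,0,0]
    - [0,8,0,0,0,0]
    - [0,6,0,0,0,0]
    - [0,6,0,0,0,0]
    - [0,6,0,0,0,0]
    - [0,6,0,0,0,0]
    - [0,6,0,0,0,0]
    - [0,6,0,0,0,0]
    - [0,5,0,0,0,0]
    - [0,4,0,0,0,0]
    - [0,0,0,0,0,0]

```text
clock: 41.9
position: [0.5321, 0.0299, 0.0726]
tool_rot: [-2.596, 1.568, 1.926]
force: [-0.4, 0.8, -0.5]
grip_width: 0.0195
```

```bash
python3 - <<'E'
from h import *
s=.089
plan([.4546+s*.982,.0442-s*.19,.07],-.191)
E
```

```text
t 41.9 pos [0.5321 0.0299 0.0726] yaw_y -0.191 xaxis [-0.001  0.002 -1.   ] F [-0.4  0.8 -0.5] w 0.0195
 shift(tool) mm [ 2.6 10.2  0.7]
 turn [-0.    -0.002  0.001] alt [3.141e+00 2.000e-03 4.000e-03] q [ 0.16  0.66 -0.44  1.95  0.46  0.63 -0.77]
```

Emit:
jog_arm:
  commands:
    - [0,3,0,0,0,0]
    - [0,3,0,0,0,0]
    - [0,2,0,0,0,0]
    - [0,1.5,0,0,0,0]
    - [0,1,0,0,0,0]

```text
clock: 42.4
position: [0.5406, 0.0283, 0.0726]
tool_rot: [-1.727, 1.565, 2.795]
force: [-10.6, 2.4, 7.2]
grip_width: 0.0193
```

```bash
python3 - <<'E'
from h import *
s=.089
plan([.4546+s*.982,.0442-s*.19,.07],-.191)
snap("side","s19",(240,150,440,300),3.6)
E
```

```text
t 42.4 pos [0.5406 0.0283 0.0726] yaw_y -0.19 xaxis [-0.005  0.002 -1.   ] F [-10.6   2.4   7.2] w 0.0193
 shift(tool) mm [2.6 1.6 0.7]
 turn [ 0.001 -0.001  0.005] alt [-3.141e+00 -8.000e-03 -1.000e-03] q [ 0.16  0.67 -0.44  1.92  0.45  0.65 -0.76]
```

View pics/s19.png

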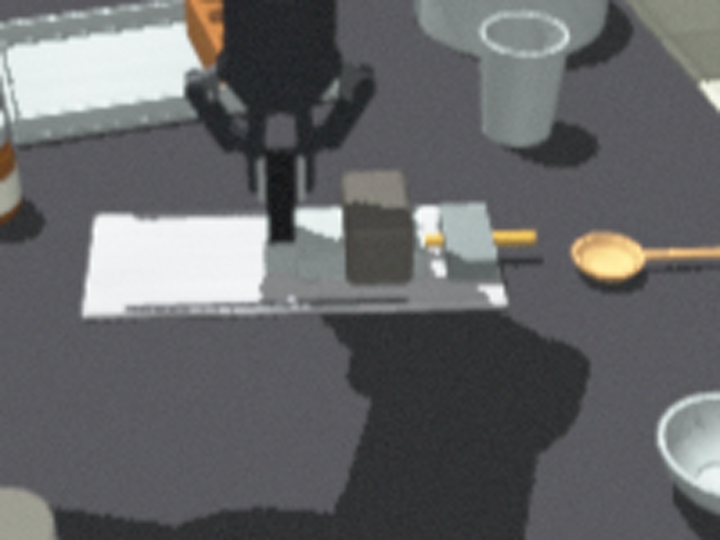

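Emit:
jog_arm:
  commands:
    - [0,1.5,0,0,0,0]
    - [0,0.3,0,0,0,0]
    - [0,0.2,0,0,0,0]
    - [0,0.2,0,0,0,0]
    - [0,0.2,0,0,0,0]
    - [0,0.2,0,0,0,0]
    - [0,0.2,0,0,0,0]
    - [0,0.2,0,0,0,0]
    - [0,0.2,0,0,0,0]

```text
clock: 43.35
position: [0.5413, 0.0281, 0.0726]
tool_rot: [-1.492, 1.561, 3.031]
force: [-6.3, 2.0, 1.8]
grip_width: 0.0196
```

```bash
python3 - <<'E'
from h import *
s=.089
plan([.4546+s*.982,.0442-s*.19,.07],-.191)
snap("side","s20",(240,150,440,300),3.6)
E
```

```text
t 43.35 pos [0.5413 0.0281 0.0726] yaw_y -0.189 xaxis [-0.009  0.001 -1.   ] F [-6.3  2.   1.8] w 0.0196
 shift(tool) mm [2.6 0.9 0.7]
 turn [0.002 0.001 0.009] alt [-3.139e+00 -1.500e-02  1.000e-03] q [ 0.16  0.67 -0.45  1.92  0.45  0.66 -0.75]
```

View pics/s20.png

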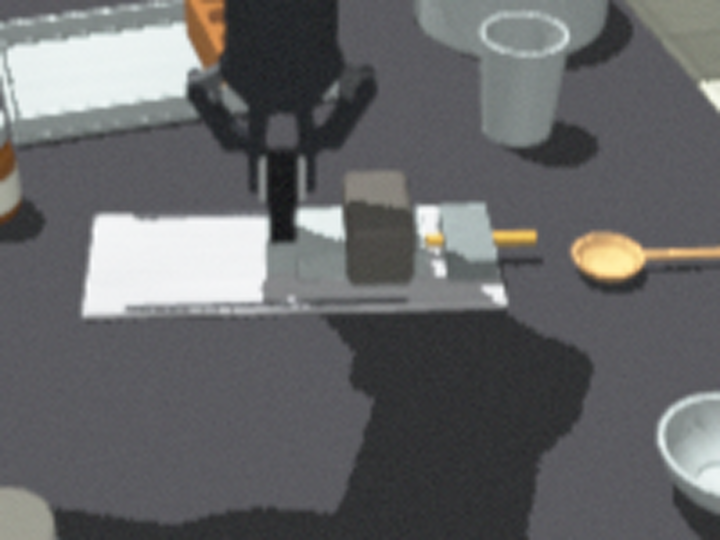

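Emit:
jog_arm:
  commands:
    - [0,0.2,0,0,0,0]
    - [0,0.2,0,0,0,0]
    - [0,0.2,0,0,0,0]
    - [0,-3,0,0,0,0]
    - [0,-3,0,0,0,0.004]
    - [0,-3,0,0,0,0.004]
    - [0,-5,0,0,0,0]
    - [0,-10,0,0,0,0]
    - [0,-10,0,0,0,0]
    - [0,-10,0,0,0,0]
    - [0,-10,0,0,0,0]
    - [0,-10,0,0,0,0]
    - [0,-8,0,0,0,0]
    - [0,-6,0,0,0,0]
    - [0,-3,0,0,0,0]
    - [0,0,0,0,0,0]

```text
clock: 45.0
position: [0.4549, 0.0447, 0.0726]
tool_rot: [0.407, 1.57, -1.353]
force: [2.3, 1.5, -8.5]
grip_width: 0.0194
```

```bash
python3 - <<'E'
from h import *
plan([.4546,.0442,.07],-.191)
E
```

```text
t 45.0 pos [0.4549 0.0447 0.0726] yaw_y -0.189 xaxis [ 0. -0. -1.] F [ 2.3  1.5 -8.5] w 0.0194
 shift(tool) mm [ 2.6 -0.2  0.5]
 turn [ 0.002  0.    -0.   ] alt [-3.139  0.     0.   ] q [ 0.1   0.58 -0.43  2.14  0.48  0.51 -0.88]
```

Emit:
jog_arm:
  commands:
    - [0,-2,0,0,0,0]
    - [0,-2,0,0,0,0]
    - [0,-2,0,0,0,0]

```text
clock: 45.3
position: [0.4548, 0.0447, 0.0727]
tool_rot: [1.876, 1.562, 0.114]
force: [15.9, -2.6, -18.2]
grip_width: 0.0197
```

Emit:
jog_arm:
  commands:
    - [0,-1,0,0,0,0]
    - [0,0,0,0,0,0]
    - [0,0,0,0,0,0]
    - [0,0,0,0,0,0]
    - [0,0,0,0,0,0]
  gripper: 60

```text
clock: 45.8
position: [0.4546, 0.0443, 0.0731]
tool_rot: [1.784, 1.561, 0.022]
force: [0.4, -0.5, 0.2]
grip_width: 0.0654
```

Emit:
jog_arm:
  commands:
    - [-20,0,0,0,0,0]
    - [-30,0,0,0,0,0]
    - [-30,0,0,0,0,0]
    - [0,0,0,0,0,0]

```text
clock: 46.2
position: [0.4529, 0.0448, 0.1553]
tool_rot: [1.802, 1.564, 0.041]
force: [1.1, -0.7, -0.3]
grip_width: 0.0653
```

```bash
python3 - <<'E'
from h import *
snap("side","s21",(240,150,440,300),3.6)
a=-.191;g=np.array([.5487,.027])
G=lambda x,y=0:(g+[x*np.cos(a)-y*np.sin(a),x*np.sin(a)+y*np.cos(a)]).round(4)
print(G(.056)); plan([*G(.056),.15],-.191)
for y in(0,.005,-.005):print(y,[((proj("side",[*G(.056+i*.024,y+j*.04),.056])[0]-[240,150])*3.6).round(0) for i in(-1,1) for j in (-1,1)])
E
```

```text
[0.6037 0.0164]
t 46.25 pos [0.4523 0.0445 0.1539] yaw_y -0.191 xaxis [ 0.005 -0.    -1.   ] F [ 1.   0.6 -0.6] w 0.0657
 shift(tool) mm [  4.7 153.9  -1.1]
 turn [ 0.    -0.001 -0.005] alt [-3.141e+00  8.000e-03 -2.000e-03] q [ 0.2   0.43 -0.54  2.1   0.34  0.69 -0.76]
0 [array([339., 233.]), array([333., 169.]), array([408., 231.]), array([398., 168.])]
0.005 [array([338., 229.]), array([333., 165.]), array([407., 227.]), array([397., 164.])]
-0.005 [array([339., 237.]), array([333., 173.]), array([408., 236.]), array([398., 171.])]
```

View pics/s21.png

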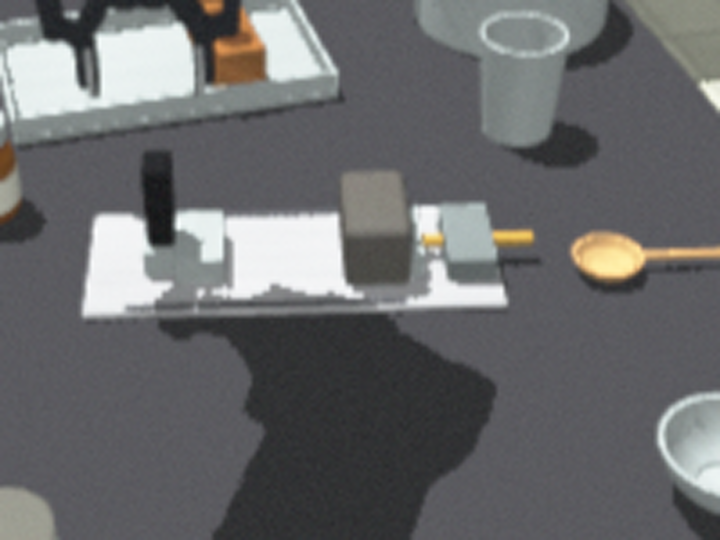

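Emit:
jog_arm:
  commands:
    - [0,25,0,0,0,-0.005]
    - [0,25,0,0,0,0]
    - [0,25,0,0,0,0]
    - [0,25,0,0,0,0]
    - [0,25,0,0,0,0]
    - [0,20,0,0,0,0]
    - [0,10,-1,0,0,0]
    - [0,0,0,0,0,0]
    - [0,0,0,0,0,0]

```text
clock: 47.15
position: [0.6059, 0.0144, 0.1462]
tool_rot: [-1.162, 1.561, -2.922]
force: [-0.1, 0.3, 0.8]
grip_width: 0.0654
```

```bash
python3 - <<'E'
from h import *
plan([.6052,.0155,.045],-.191)
E
```

```text
t 47.15 pos [0.6059 0.0144 0.1462] yaw_y -0.189 xaxis [-0.009 -0.002 -1.   ] F [-0.1  0.3  0.8] w 0.0654
 shift(tool) mm [101.2  -0.   -1.3]
 turn [0.002 0.004 0.009] alt [-3.14  -0.014  0.006] q [ 0.21  0.65 -0.49  1.71  0.38  0.89 -0.63]
```

Emit:
jog_arm:
  commands:
    - [20,0,-1,0,0.004,0.009]
    - [25,0,0,0,0,0]
    - [25,0,0,0,0,0]
    - [15,0,0,0,0,0]
    - [0,0,0,0,0,0]

```text
clock: 47.65
position: [0.6024, 0.0166, 0.0596]
tool_rot: [1.665, 1.57, -0.093]
force: [0.7, -0.0, 0.1]
grip_width: 0.0653
```

```bash
python3 - <<'E'
from h import *
plan([.6052,.0155,.045],-.191)
E
```

```text
t 47.65 pos [0.6024 0.0166 0.0596] yaw_y -0.187 xaxis [ 0.001 -0.    -1.   ] F [ 0.7 -0.   0.1] w 0.0653
 shift(tool) mm [14.6  2.9  0.6]
 turn [ 0.004 -0.    -0.001] alt [-3.138e+00  1.000e-03 -0.000e+00] q [ 0.17  0.76 -0.43  1.77  0.46  0.71 -0.7 ]
```

Emit:
jog_arm:
  commands:
    - [7,2,0,0.004,0,0]
    - [7,0,0,0,0,0]
    - [0,0,0,0,0,0]

```text
clock: 47.95
position: [0.6051, 0.0166, 0.0466]
tool_rot: [1.787, 1.568, 0.025]
force: [-0.2, 0.5, -0.2]
grip_width: 0.0651
```

Emit:
jog_arm:
  commands:
    - [0,0,0,0,0,0]
    - [0,0,0,0,0,0]
    - [0,0,0,0,0,0]
    - [0,0,0,0,0,0]
    - [0,0,0,0,0,0]
  gripper: 255
  newtons: 50

```text
clock: 48.45
position: [0.6048, 0.0167, 0.0475]
tool_rot: [1.807, 1.568, 0.045]
force: [-0.1, 0.8, -3.6]
grip_width: 0.0472
```

```bash
python3 - <<'E'
from h import *
plan([.6052,.0155,.045],-.191)
E
```

```text
t 48.45 pos [0.6048 0.0167 0.0475] yaw_y -0.191 xaxis [ 0.002  0.    -1.   ] F [-0.1  0.8 -3.6] w 0.0472
 shift(tool) mm [2.5 0.6 1.1]
 turn [-0.    -0.001 -0.002] alt [ 3.141e+00 -4.000e-03  1.000e-03] q [ 0.16  0.78 -0.42  1.77  0.47  0.69 -0.71]
```

Emit:
jog_arm:
  commands:
    - [-15,0,0,0,0,0]
    - [-25,0,0,0,0,0]
    - [-30,0,0,0,0,0]
    - [-30,0,0,0,0,0]
    - [-15,0,0,0,0,0]
    - [0,0,0,-0.116,0,0]
    - [0,0,0,-0.116,0,0]
    - [0,0,0,0,0,0]

```text
clock: 49.25
position: [0.6047, 0.0164, 0.1749]
tool_rot: [1.414, 1.565, -0.109]
force: [-1.0, -0.5, -6.0]
grip_width: 0.0474
```

```bash
python3 - <<'E'
from h import *
plan([.4356,.3253,.17],.041)
snap("side","s22",(180,80,460,280),2.6)
E
```

```text
t 49.25 pos [0.6047 0.0164 0.1749] yaw_y 0.048 xaxis [ 0.006 -0.001 -1.   ] F [-1.  -0.5 -6. ] w 0.0474
 shift(tool) mm [   3.6 -154.  -316.7]
 turn [ 0.007  0.001 -0.006] alt [-3.134e+00  9.000e-03  1.000e-03] q [ 0.26  0.62 -0.57  1.7   0.4   0.93 -0.41]
```

View pics/s22.png

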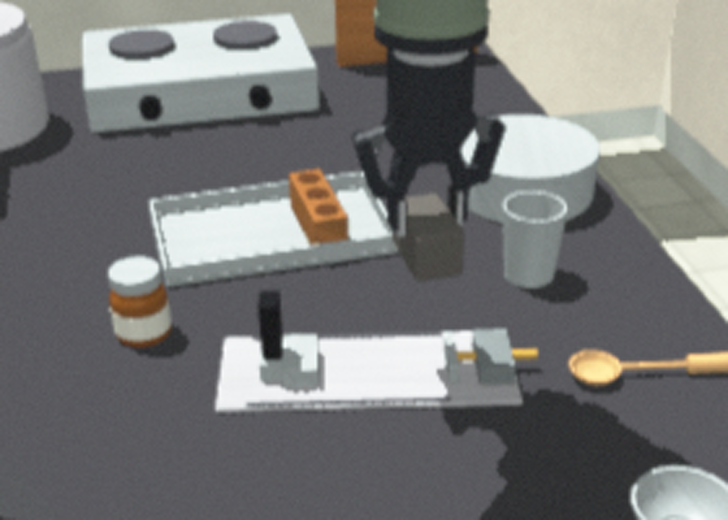

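Emit:
jog_arm:
  commands:
    - [0,-13,-29,0.007,0,-0.006]
    - [0,-13,-29,0,0,0]
    - [0,-13,-29,0,0,0]
    - [0,-13,-29,0,0,0]
    - [0,-13,-29,0,0,0]
    - [0,-13,-29,0,0,0]
    - [0,-13,-29,0,0,0]
    - [0,-13,-29,0,0,0]
    - [0,-13,-29,0,0,0]
    - [0,-13,-29,0,0,0]
    - [0,-8,-20,0,0,0]
    - [0,0,0,0,0,0]

```text
clock: 50.5
position: [0.4553, 0.3342, 0.1773]
tool_rot: [0.107, 1.57, -1.48]
force: [-0.4, 0.2, -4.9]
grip_width: 0.047
```

```bash
python3 - <<'E'
from h import *
plan([.4455,.326,.048],.041)
E
```

```text
t 50.5 pos [0.4553 0.3342 0.1773] yaw_y -0.015 xaxis [ 0.    -0.001 -1.   ] F [-0.4  0.2 -4.9] w 0.047
 shift(tool) mm [129.3  -9.7   8.2]
 turn [-0.056  0.001 -0.   ] alt [ 3.085e+00 -0.000e+00 -2.000e-03] q [-0.32  0.56 -0.59  1.8   0.39  0.9  -1.1 ]
```

Emit:
jog_arm:
  commands:
    - [5,-10,8,-0.056,0,0]
    - [30,0,0,0,0,0]
    - [30,0,0,0,0,0]
    - [20,0,0,0,0,0]
    - [0,0,0,0,0,0]

```text
clock: 51.0
position: [0.4459, 0.3252, 0.0916]
tool_rot: [1.139, 1.568, -0.406]
force: [0.1, -0.4, -5.3]
grip_width: 0.0468
```

```bash
python3 - <<'E'
from h import *
plan([.4455,.326,.048],.041)
snap("side","s23",(180,80,460,280),2.6)
E
```

```text
t 51.0 pos [0.4459 0.3252 0.0916] yaw_y 0.026 xaxis [ 0.003 -0.001 -1.   ] F [ 0.1 -0.4 -5.3] w 0.0468
 shift(tool) mm [43.6 -0.5 -0.9]
 turn [-0.015  0.001 -0.003] alt [ 3.127e+00 -4.000e-03 -2.000e-03] q [-0.36  0.66 -0.53  1.89  0.5   0.72 -1.15]
```

View pics/s23.png

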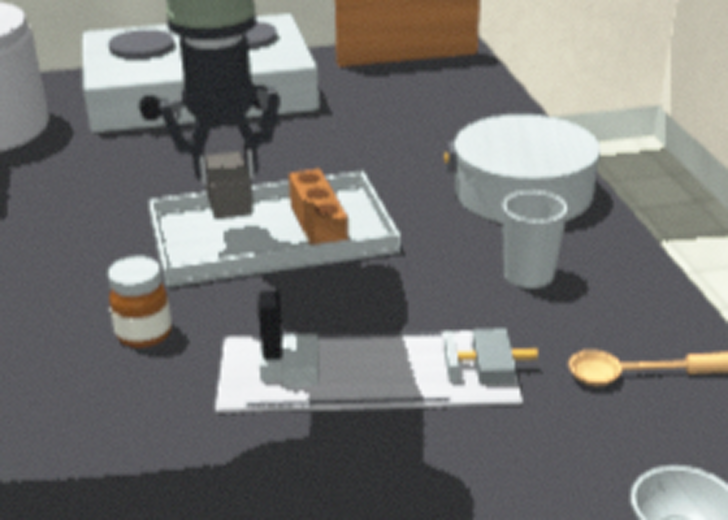

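Emit:
jog_arm:
  commands:
    - [15,-1,-1,-0.015,0,-0.003]
    - [15,0,0,0,0,0]
    - [8,0,0,0,0,0]
    - [3,0,0,0,0,0]
    - [2,0,0,0,0,0]
    - [0,0,0,0,0,0]

```text
clock: 51.65
position: [0.4471, 0.3272, 0.0492]
tool_rot: [1.921, 1.567, 0.389]
force: [1.0, 0.0, -5.5]
grip_width: 0.047
```

```bash
python3 - <<'E'
from h import *
plan([.4455,.326,.0465],.041)
E
```

```text
t 51.65 pos [0.4471 0.3272 0.0492] yaw_y 0.039 xaxis [ 0.004  0.002 -1.   ] F [ 1.   0.  -5.5] w 0.047
 shift(tool) mm [ 2.7 -1.6  1.1]
 turn [-0.002 -0.001 -0.004] alt [ 3.139e+00 -6.000e-03  2.000e-03] q [-0.39  0.73 -0.49  1.9   0.55  0.64 -1.19]
```

Emit:
jog_arm:
  commands:
    - [3,0,0,0,0,-0.004]
    - [0,0,0,0,0,0]

```text
clock: 51.85
position: [0.4474, 0.3277, 0.0468]
tool_rot: [2.943, 1.569, 1.411]
force: [-0.3, 0.2, -5.5]
grip_width: 0.0469
```

Emit:
jog_arm:
  commands:
    - [0,0,0,0,0,0]
    - [0,0,0,0,0,0]
    - [0,0,0,0,0,0]
    - [0,0,0,0,0,0]
  gripper: 60

```text
clock: 52.25
position: [0.4484, 0.3284, 0.048]
tool_rot: [2.548, 1.566, 1.016]
force: [-0.4, 0.5, 0.0]
grip_width: 0.0652
```

Emit:
jog_arm:
  commands:
    - [-15,0,0,0,0,0]
    - [-25,0,0,0,0,0]
    - [-30,0,0,0,0,0]
    - [-40,0,0,0,0,0]
    - [-40,0,0,0,0,0]
    - [-20,0,0,0,0,0]
    - [0,0,0,0,0,0]

```text
clock: 52.95
position: [0.4464, 0.3282, 0.2309]
tool_rot: [2.632, 1.565, 1.103]
force: [0.1, -1.0, 0.3]
grip_width: 0.0654
```

```bash
python3 - <<'E'
from h import *
snap("side","s24")
snap("top","t24")
plan([.4,-.2,.24])
for nm in("tin","canister","stone","mould","jaw_grip"):
    print(nm,[(round(q["p"],2),np.round(q["location"]).tolist()) for q in nets.pinpoint("side",nm)[:2]])
E
```

```text
t 53.05 pos [0.446  0.3275 0.2283] yaw_y 0.041 xaxis [ 0.     0.003 -1.   ] F [-0.2  0.7 -0.6] w 0.0654
 shift(tool) mm [-13.5 -67.6 525.1]
tin []
canister [(0.38, [286.0, 167.0])]
stone [(0.57, [268.0, 170.0])]
mould [(0.62, [302.0, 166.0]), (0.48, [268.0, 169.0])]
jaw_grip [(0.76, [284.0, 200.0])]
```

View pics/s24.png

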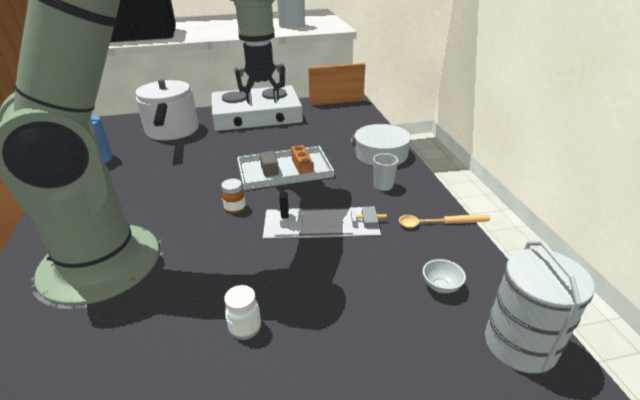

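View pics/t24.png

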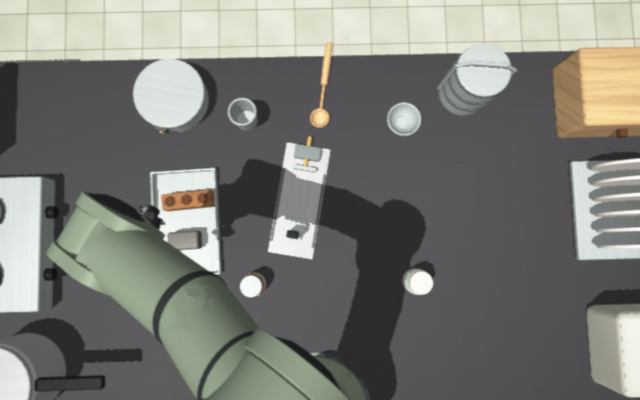

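```bash
python3 - <<'E'
from h import *
a=-.1908;g=np.array([.5487,.027])
G=lambda x,y=0:(g+[x*np.cos(a)-y*np.sin(a),x*np.sin(a)+y*np.cos(a)])
for c in("top","side"):
    f=grab_frame(c)
    p=proj(c,[*G(-.095),.094])[0];u,v=p.astype(int)
    w=cv2.cvtColor(f,cv2.COLOR_RGB2GRAY)[v-12:v+13,u-12:u+13]
    k=np.argwhere(w<40);print(c,p,"dark centroid",k.mean(0)[::-1]+[u-12,v-12] if len(k) else None,"px/mm along x",(proj(c,[*G(-.085),.094])[0]-p)/10)
E
```

```text
top [291.50724962 234.00375112] dark centroid None px/mm along x [ 0.06754423 -0.39700399]
side [283.08741538 194.46874574] dark centroid [283.32394366 201.67605634] px/mm along x [ 0.3963719 -0.0096125]
```

```bash
python3 - <<'E'
from h import *
print(bot.job_done(), observe()["clock"])
E
```

```text
the job is handed in; nothing more can be done
the job is handed in; nothing more can be done
```

I gauged the mould and then the stone, the only two pieces I found, and stood both upright in the steel tray. The job was handed in at about 53 s of the 210 s. No tin or canister was visible; the network gave only weak canister reports (0.28 and 0.38), and the pictures showed none.

- **Start:** the jaw was about 20 mm shut, so I slid it fully open first.
- **Mould:** the anvil gave about 6–7 mm, judged from the brass pin and the distance the jaw moved, and I held it about 1.5 s.
- **Stone:** the anvil gave about 6 mm, held about 1.3 s. When the jaw opened, friction on the stone left the anvil about 2 mm short of its rest position until I lifted the stone away.

**Last checks**
- **Pieces:** both stand upright on the tray floor, inside the walls.
- **Jaw:** it is fully open, felt at its stop and within about 1 mm in the side view. The same check in the top view failed, because my dark-pixel threshold found nothing on the tab.
- **Bystanders:** the saltjar, katori and tumbler look unmoved.
- **Arm:** it is clear of everything.
- **Forces:** while each piece was pressed, the wrist readings varied between about 3 and 11 N. I took the force on the piece from the anvil's travel, about 5 N.

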